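# Unpack a returned wall clock at the clock-repair bench

### The job

A wall clock has come back for repair, lying on its face on the bench with cork packing chocks inside. With the blade of the opening knife, lever up the clock's hinged back cover at the notch in its front edge, then put every cork chock from inside and every crumpled paper ball from the bench into the waste bin, close the cover again until it is fully home, and leave the knife lying on its rubber mat. Do not shove the small oil bottle and the brass weight beside the clock from their places.

Things in the scene. Friction and masses are not known exactly. Their poses are not given: they have to be found in the camera images.
- clock: square wooden wall clock fixed to the bench face down: an open-topped case 160 (its x) x 236 (its y), walls 6 thick and 64 high, inner brass floor 8 above the bench. Origin at the centre of its underside; x points away from the robot towards the hinge, z up. The back cover lies flush within the walls
- cover (a joint): angle of the clock's aluminium back cover about its hinge along the case's far (+x) edge: 0 closed (flush with the wall tops), grows as the near edge rises, stops at 1.5 rad (nearly upright). Cover 150 x 220, 6 thick, 120 g; the hinge is stiff, the cover stays where it is left and takes about 2 N at the free edge to lift. It has no handle
- cover_edge (a point): middle of the lower side of the cover's free (near) edge, 145.5 from the hinge line; moves with the cover
- cover_hinge (a point): middle of the hinge line, at the level of the cover's underside, 58 above the bench, 74 from the clock's centre along its +x; the hinge line runs along the clock's y
- notch (a point): middle of the notch in the clock's near wall: 46 wide, its sill 50 above the bench; between sill and the underside of the closed cover is an 8 high slot (point is 4 above the sill, in the middle of the 6 thick wall). The blade goes in here, level, along the clock's +x
- knife: opening knife lying flat: dark wooden handle 90 long x 30 wide x 22 high, with a flat steel blade 80 long, 26 wide, 3 thick running on from it at mid height; 170 long in all, 100 g. Origin at the height of the handle's underside, 20 behind the handle's front end and 100 behind the blade's tip; x points to the blade's tip, z up, y across the handle
- knife_grip (a point): place to grip the knife: in the middle of the handle's section, 11 above its underside, 20 behind the body's origin, 120 behind the blade's tip; grip across the 30 mm width
- knife_tip (a point): middle of the blade's tip
- mat: black rubber mat fixed on the bench, 260 (its x) x 120 (its y) x 4 thick; the knife starts on it. Origin at the centre of its underside
- bin: grey plastic waste bin fixed on the bench, open on top, 200 (its x) x 160 (its y) x 100 high, walls and floor 5 thick. Origin at the centre of its underside
- chock0: cork packing chock, one of up to three alike (some may be absent), side by side inside the clock at the start, length roughly along the clock's x, underside on its inner floor, about 27 mm apart: 64 long (its x) x 26 wide (its y), base 20 high topped by a 40 long, 14 high block, 34 high in all; 20 g; grip across the 26 mm. Origin at the centre of its underside, z up
- chock1: cork packing chock, one of up to three alike (some may be absent), side by side inside the clock at the start, length roughly along the clock's x, underside on its inner floor, about 27 mm apart: 64 long (its x) x 26 wide (its y), base 20 high topped by a 40 long, 14 high block, 34 high in all; 20 g; grip across the 26 mm. Origin at the centre of its underside, z up
- chock2: cork packing chock, one of up to three alike (some may be absent), side by side inside the clock at the start, length roughly along the clock's x, underside on its inner floor, about 27 mm apart: 64 long (its x) x 26 wide (its y), base 20 high topped by a 40 long, 14 high block, 34 high in all; 20 g; grip across the 26 mm. Origin at the centre of its underside, z up
- ball0: crumpled ball of stiff white packing paper lying on the bench, one of up to three (some may be absent), chunky and faceted, firm, about 46 across and 40 high, does not roll freely; 15 g. Origin at the middle of its underside as built, its own z axis points through its centre, 20 mm above the origin
- ball1: crumpled ball of stiff white packing paper lying on the bench, one of up to three (some may be absent), chunky and faceted, firm, about 46 across and 40 high, does not roll freely; 15 g. Origin at the middle of its underside as built, its own z axis points through its centre, 20 mm above the origin
- ball2: crumpled ball of stiff white packing paper lying on the bench, one of up to three (some may be absent), chunky and faceted, firm, about 46 across and 40 high, does not roll freely; 15 g. Origin at the middle of its underside as built, its own z axis points through its centre, 20 mm above the origin
- oil: bystander: small oil bottle, 36 across, 75 high; near the clock's front left; origin under its centre
- weight: bystander: brass cylinder weight, 34 across, 50 high, near the clock's front right; origin under its centre
Things that resemble listed ones, but are neither listed nor needed, are in the scene too. Leave any orange look-alike of the ball0 alone. What is shaped like the ball1 but red is not meant.

How it is judged:
By the outcome, as a careful person would: the job done as asked, in the order asked, and still so for the second after the job is handed in, with the robot touching nothing.
Of chock0, chock1, chock2 only 2 to 3 are there at a start; the rules pass over those that are not, and their reading is None.
Of ball0, ball1, ball2 only 2 to 3 are there at a start; the rules pass over those that are not, and their reading is None.
At some moment in a run one of ball0, ball1, ball2 may be knocked a few centimetres aside while the robot is not near it.
Once in a run the grip may slacken for a moment while it holds something.
It also fails if it takes over 208 s, if anything falls off the work surface, if the arm or the gripper's body presses on something with over 40 N, if the wrist force passes 120 N, or if a joint passes its speed limit or range.

### The arm

A 7-joint arm with a two-finger parallel gripper is mounted at the origin on the work surface. World frame = base frame: x ahead of the robot, y to its left, z up, the work surface at z = 0. Lengths are in m, angles in rad, forces in N, time in s.
With the tool pointing down it reaches from about 0.425 to 0.925 m from the base axis. Payload 6.8 kg.
Tool frame: the origin (TCP) lies at the very end of the fingers, on their centre line; the grasp point (between the pads) lies 19 mm behind it; z points along the fingers, y is the line along which they close (so a half turn about z gives the same grasp; the last joint's range is limited). The gripper opens to 85 mm and grips with 20 to 120 N. Pads are 22 mm wide; open, the fingers measure 114 mm over their backs; the gripper's body (76 mm by 85 mm) begins 54 mm behind the grasp point. The pads swing forward as they close: fully open they stand 13 mm farther back than shut.
Start: joints at [-1.391, 0.477, 0.022, 1.555, -0.011, 1.109, -0.083], TCP at [0.192, 0.647, 0.231] pointing down, gripper open.
Joint ranges: [-2.96, 2.96], [-0.34, 2.1], [-1.41, 1.46], [0.24, 2.44], [-1.37, 4.51], [0.17, 1.92], [-2.96, 2.96]. Speed limits (rad/s): [2.39, 2.39, 3.14, 3.14, 3.14, 3.14, 3.14].

### API

Orientations are given as a rotation vector (axis times angle).
In Python, from bench import r gives the robot as it stands. The module is installed in compiled form; this text tells all that it offers.
- The arm moves only by the tool servo_tool, never from a script. Its argument "commands" is a list of rows, each a list of 7 numbers: the turn, a rotation vector about the world's x, y, z in degrees, then the shift along the world's x, y, z in mm, then the closure, from 0 (fully open) to 1 (shut). A call has 1 to 5 rows; each row is the pose to reach, as a shift and turn from the pose commanded when the call began; what a row does not reach only later rows make up. A row lasts 1/12 s, in which the tool goes at most 41.7 mm and 7.16 degrees, less where a joint would pass 70% of its speed; a pose out of reach is approached as far as the arm can. A call with a gripper value outside its range is refused whole. The fingers move at their own pace and stop on an object; "force" is the grip in N (left out, the last holds). Time passes only in rows, so rows that repeat a pose let the fingers close. It gives the time, the measured TCP pose, the force, the opening and the grip force at its end, in the units of the state.
- r.get_obs(): the state, without advancing time (a new reading comes with each control period).
- r.grab_frame(name): name is "scene" or "top" or "wrist"; returns (picture, depth): 480x640x3 uint8, blue, green, red; 480x640 float32, m along the optical axis (not along the pixel's ray), 0 where there is no reading.
- r.camera_info(name): a dict with "vertical_fov" (degrees; the focal length in pixels is half the picture's height over the tangent of half this angle, whatever the lens; pixels are square), "cx", "cy" (the principal point, pixels), "cam_to_world" (4x4, takes a point from camera to world coordinates); the wrist camera has in their place "T_tool_cam" (4x4, takes a point from camera to tool coordinates, whose origin is the TCP and whose axes are the flange's). Camera axes: x right, y up, looking along -z (the intrinsics and any distortion apply to the point x, -y, -z); pixel columns grow to the right and rows downward; lengths in m; the calibration is good to about 2 mm. A picture is of the moment at which its call begins: read the wrist's pose just before it. camera_info takes no time and is no camera call.
- r.hand_in(): hands the job in; it is judged then, once.
The state is a dict: "clock": time; "joints": joint angles; "qvel": joint speeds; "tau": joint torques, N m; "tcp_pos": TCP position; "orientation": TCP orientation; "contact_force": force on the tool from outside, world axes, zero at the start; "moment": the same for the moment, N m; "grip_width": finger opening in m; "gripper_force": force on a finger pad.
Only numpy, scipy, OpenCV 4.12 (cv2) and the standard library are available. Lean on these libraries where they do the work, as an engineer would, in place of code of your own. Each camera call takes 0.05 s, during which the arm holds its last target. There are 200 camera calls.

## Working session

There is one attempt and no reset: what is moved stays moved. The work goes in short steps, Python scripts to look and compute and a tool call to move; the robot and the scene stay as the last step left them, time stands still between calls to the robot, and variables do not carry over. Pictures are saved under pics/ and viewed, at most 14 in all, crops included, and the job is handed in when it is done.

Besides the shell and the picture viewer there is one more tool, called after "Call:" as name(argument=value, ...), one argument or row to a line, values as JSON. servo_tool: Moves the arm, as the interface text tells. Its arguments: {"type":"object","properties":{"commands":{"type":"array"},"force":{"type":"number"}},"required":["commands"]}

```bash
mkdir -p pics
cat > h.py <<'E'
import numpy as np,cv2
from bench import r
from scipy.spatial.transform import Rotation as R
def grab(n,save=None):
    o=r.get_obs(); im,d=r.grab_frame(n); ci=r.camera_info(n)
    if n=='wrist':
        T=np.eye(4);T[:3,:3]=R.from_rotvec(o['orientation']).as_matrix();T[:3,3]=o['tcp_pos'];T=T@np.array(ci['T_tool_cam'])
    else: T=np.array(ci['cam_to_world'])
    f=240/np.tan(np.radians(ci['vertical_fov'])/2)
    if save: cv2.imwrite('pics/'+save,im)
    v,u=np.mgrid[:480,:640]
    P=np.stack([(u-ci['cx'])/f*d,-(v-ci['cy'])/f*d,-d],-1)@T[:3,:3].T+T[:3,3]
    P[d<=0]=np.nan
    return dict(im=im,d=d,T=T,f=f,cx=ci['cx'],cy=ci['cy'],P=P,ci=ci)
def ray(g,u,v,z):
    d=g['T'][:3,:3]@np.array([(u-g['cx'])/g['f'],-(v-g['cy'])/g['f'],-1]);o=g['T'][:3,3]
    return o+d*(z-o[2])/d[2]
E
python3 - <<'E'
from h import *
np.set_printoptions(precision=4,suppress=True)
for n in('scene','top','wrist'):
    g=grab(n,n+'0.png');print({k:v for k,v in g['ci'].items()},g['f'], np.nanmin(g['P'][...,2]))
    np.savez(n+'0.npz',**{k:g[k] for k in('im','d','T','f','cx','cy','P')})
print(r.get_obs())
E
```

```text
{'vertical_fov': 55.02344366853368, 'cx': 324.6481252639892, 'cy': 242.01955551711302, 'cam_to_world': array([[ 0.6878, -0.4029,  0.6038,  1.0999],
       [ 0.7256,  0.4069, -0.555 , -0.5591],
       [-0.022 ,  0.8198,  0.5722,  0.6193],
       [ 0.    ,  0.    ,  0.    ,  1.    ]])} 460.8055120486808 -0.769022973060603
{'vertical_fov': 57.183531663467654, 'cx': 323.7669037874906, 'cy': 244.85056352001166, 'cam_to_world': array([[ 0.0236,  0.9975, -0.0666,  0.4547],
       [-0.9995,  0.025 ,  0.0198,  0.0099],
       [ 0.0214,  0.0661,  0.9976,  0.9254],
       [ 0.    ,  0.    ,  0.    ,  1.    ]])} 440.34169924468847 -0.7674150672086631
{'vertical_fov': 68.35192176773558, 'cx': 323.58594676616906, 'cy': 238.94386097041232, 'T_tool_cam': array([[-0.0007,  0.9548,  0.2971,  0.0762],
       [ 1.    ,  0.0007, -0.0001,  0.0015],
       [-0.0003,  0.2971, -0.9549, -0.1421],
       [ 0.    ,  0.    ,  0.    ,  1.    ]])} 353.4681899895213 -0.7589577561525916
{'clock': 0.15, 'joints': array([-1.3911,  0.4776,  0.0223,  1.5562, -0.0115,  1.1093, -0.0831]), 'qvel': array([ 0.001 , -0.0012, -0.0005, -0.0026,  0.0016, -0.0022,  0.0008]), 'tau': array([  0.0028, -59.6926,   1.6102, -28.1488,   0.0126,   0.0066,
         0.    ]), 'tcp_pos': array([0.1915, 0.6468, 0.2305]), 'orientation': array([-0.4505, -3.109 ,  0.0022]), 'contact_force': array([-0.4949, -0.3125,  0.5127]), 'moment': array([ 0.0036, -0.0003,  0.0333]), 'gripper_force': 0.0, 'grip_width': 0.08524127390405617}
```

View pics/top0.png

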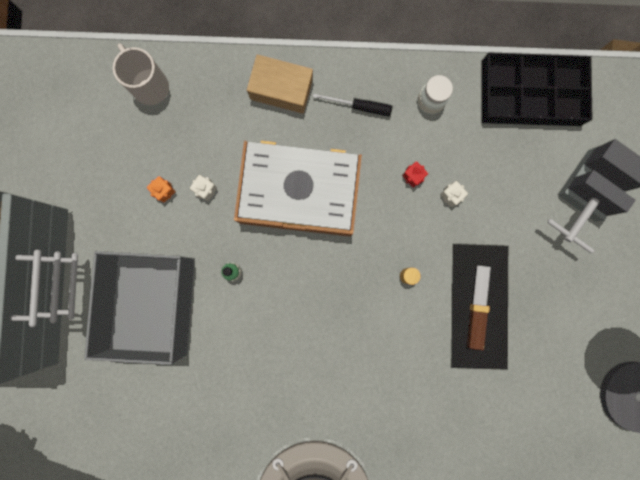

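View pics/scene0.png

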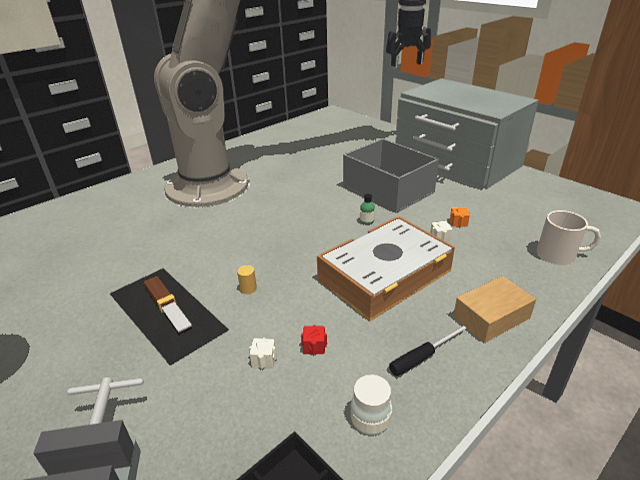

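```bash
cat > m.py <<'E'
from h import *
np.set_printoptions(precision=4,suppress=True)
def load(n): return dict(np.load(n+'0.npz'))
t=load('top');s=load('scene')
def comps(g,mask,amin=60):
    n,l,st,c=cv2.connectedComponentsWithStats(mask.astype(np.uint8))
    return [(l==i,st[i],c[i]) for i in range(1,n) if st[i][4]>=amin]
for nm,g in(('top',t),('scene',s)):
    h=cv2.cvtColor(g['im'],cv2.COLOR_BGR2HSV);H,S,V=cv2.split(h);P=g['P']
    inb=(P[...,0]>0.25)&(P[...,0]<0.95)&(abs(P[...,1])<0.6)&(P[...,2]>-.02)
    print(nm,'bench z',np.nanmedian(P[inb][:,2]))
    for col,m,zz in(('white',(V>190)&(S<60)&inb,0.03),('brown',(S>110)&(H<25)&(V>40)&inb,0.02),('green',(H>40)&(H<85)&(S>90)&inb,.05),('black',(V<40)&inb,.004),):
        for c,st,ce in comps(g,m):
            q=P[c];rc=cv2.minAreaRect(np.argwhere(c)[:,::-1].astype(np.float32))
            print(col,st[4],ce,'med',np.nanmedian(q,0),'zmax',np.nanpercentile(q[:,2],95))
# clock corners from lid+wall in top
E
python3 m.py
```

```text
top bench z 0.0012517098309153818
white 75 [117.9733  60.0133] med [0.8656 0.4029 0.0892] zmax 0.0915772553397807
white 495 [439.1818  87.3333] med [ 0.834  -0.2308  0.0704] zmax 0.07282758343850394
white 6784 [298.2919 185.0601] med [0.6292 0.0456 0.0642] zmax 0.06668368804911581
white 298 [201.1275 185.6711] med [0.6284 0.2441 0.0364] zmax 0.03992276567013243
white 288 [455.75  191.875] med [ 0.6296 -0.2759  0.0365] zmax 0.04062456305226951
white 93 [481.2366 278.4516] med [ 0.4567 -0.3361  0.0164] zmax 0.0192104364703485
brown 307 [275.8404 101.0619] med [0.8113 0.1004 0.0314] zmax 0.04859519518675803
brown 856 [293.5467 212.9907] med [0.5531 0.0588 0.0628] zmax 0.0663441722238847
brown 390 [414.8282 173.9821] med [ 0.665  -0.1918  0.0358] zmax 0.03953296609131066
brown 451 [160.4523 189.1086] med [0.6195 0.3265 0.0352] zmax 0.03929859353442411
brown 249 [409.8594 275.9438] med [ 0.4553 -0.1807  0.0499] zmax 0.052418762346975
brown 747 [477.5154 326.5783] med [ 0.3554 -0.3251  0.026 ] zmax 0.02881148970787891
green 75 [232.44   271.0133] med [0.457  0.1707 0.053 ] zmax 0.056296998
[... 1363 characters left out ...]
x 0.06309134274003242
brown 424 [246.5825 279.1368] med [ 0.4671 -0.1914  0.0355] zmax 0.049922013856991895
brown 541 [158.5896 291.8983] med [ 0.3625 -0.3316  0.0244] zmax 0.02627894665020214
brown 3218 [494.0444 307.7138] med [0.858  0.0717 0.0482] zmax 0.05053788459441532
brown 651 [313.6068 339.4593] med [ 0.6758 -0.2011  0.033 ] zmax 0.037374763227390195
green 111 [367.0901 206.8018] med [0.463  0.1694 0.0483] zmax 0.05609627132416284
black 61 [176.8197 326.1148] med [ 0.4628 -0.3481  0.0028] zmax 0.005076705098167933
black 279 [409.0538 361.2796] med [ 0.8164 -0.1187  0.0174] zmax 0.02433025401580823
black 1364 [290.6466 459.5696] med [ 0.7952 -0.354   0.0288] zmax 0.039919214744666504
```

Run:
```python
import cv2
a=cv2.imread('pics/top0.png');b=cv2.imread('pics/scene0.png')
import numpy as np
x=cv2.resize(a[125:245,225:375],(600,480),interpolation=cv2.INTER_CUBIC)
cv2.imwrite('pics/c0.png',x)
cv2.imwrite('pics/c1.png',cv2.resize(a[235:375,440:520],(400,600),interpolation=cv2.INTER_CUBIC)[:600])
cv2.imwrite('pics/c.png',np.hstack([x[:, :],cv2.resize(a[240:375,450:511],(200,480))]))
```

```text
(no output)
```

View pics/c.png

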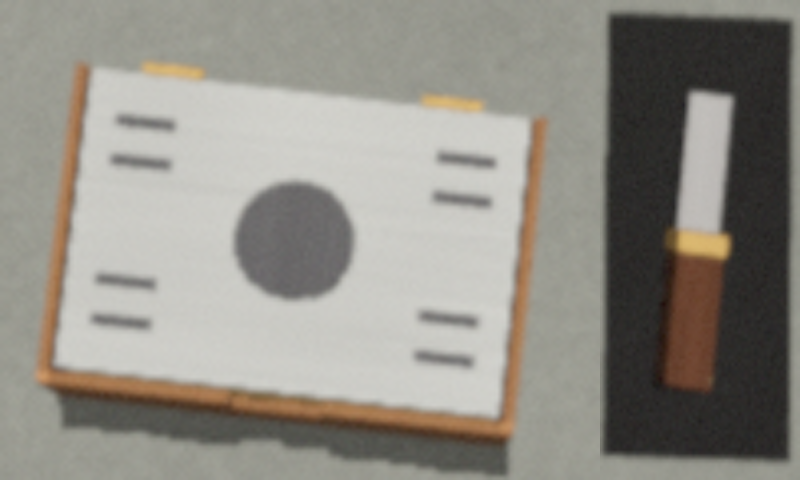

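```bash
cat > m2.py <<'E'
from h import *
np.set_printoptions(precision=4,suppress=True)
def load(n): return dict(np.load(n+'0.npz'))
for n in('top','scene'):
    g=load(n);P=g['P'];X,Y,Z=P[...,0],P[...,1],P[...,2]
    h=cv2.cvtColor(g['im'],cv2.COLOR_BGR2HSV);H,S,V=cv2.split(h)
    def rect(m,z,nm):
        vu=np.argwhere(m);q=np.array([ray(g,u,v,z)[:2] for v,u in vu],np.float32)
        nn,l,st,c=cv2.connectedComponentsWithStats(m.astype(np.uint8));i=1+np.argmax(st[1:,4]);vu=np.argwhere(l==i)
        q=np.array([ray(g,u,v,z)[:2] for v,u in vu],np.float32)
        (c,sz,a)=cv2.minAreaRect(q*1000);print(n,nm,len(q),'c',np.array(c),'sz',np.array(sz),'ang',a,'zmed',np.nanmedian(Z[l==i]),'mean',q.mean(0))
    reg=(X>.5)&(X<.75)&(abs(Y-.04)<.17)
    rect(reg&(Z>.055)&(Z<.075),.064,'clock')
    rect(reg&(Z>.05)&(V>150)&(S<60),.064,'lid')
    k=(X>.25)&(X<.5)&(Y<-.25)&(Y>-.42)
    rect(k&(Z>.016)&(S>80)&(Z<.04),.026,'handle')
    rect(k&(V>110)&(S<60)&(Z>.008),.0165,'blade')
    rect(k&(V<60)&(Z<.012),.004,'mat')
    b=(X>.2)&(X<.55)&(Y<.5)&(Y>.22)
    rect(b&(Z>.085)&(Z<.11),.1,'bin rim')
    for nm,y in(('ballL',.242),('ballR',-.277)):
        rect((abs(X-.63)<.04)&(abs(Y-y)<.04)&(Z>.025)&(V>120)&(S<60),.033,nm)
    rect((abs(X-.46)<.03)&(abs(Y-.17)<.03)&(Z>.03),.06,'oil')
    rect((abs(X-.46)<.03)&(abs(Y+.18)<.03)&(Z>.045),.05,'weight')
E
python3 m2.py
```

```text
top clock 9349 c [628.4787  46.9432] sz [236.027  165.3496] ang 84.8826904296875 zmed 0.06425500794502848 mean [0.6273 0.0477]
top lid 7465 c [630.47   46.368] sz [222.2493 151.9075] ang 84.90650177001953 zmed 0.06420873977394315 mean [0.6294 0.0468]
top handle 701 c [ 355.6552 -325.1335] sz [34.3715 89.1518] ang 82.86534881591797 zmed 0.026193835452671066 mean [ 0.3557 -0.3251]
top blade 502 c [ 439.7025 -336.5952] sz [28.0188 80.6987] ang 83.98462677001953 zmed 0.01693591974605957 mean [ 0.4397 -0.336 ]
top mat 4556 c [ 384.8076 -336.4101] sz [114.0755 230.8975] ang 89.7700424194336 zmed 0.004414316310644206 mean [ 0.3812 -0.3374]
top bin rim 1775 c [386.4922 341.8845] sz [164.6847 199.5686] ang 88.00889587402344 zmed 0.09848645695689262 mean [0.3799 0.3485]
top ballL 367 c [627.3262 243.1493] sz [45.2415 41.5942] ang 46.47830581665039 zmed 0.03606618484563395 mean [0.6279 0.2435]
top ballR 358 c [ 629.5323 -275.2147] sz [43.449  42.7987] ang 55.33168029785156 zmed 0.03615540844126819 mean [ 0.6295 -0.2752]
top oil 278 c [456.7684 174.6744] sz [35.1771 35.0244] ang 2.07797551155090
[... 776 characters left out ...]
4688 zmed 0.002879587041807019 mean [ 0.3989 -0.3459]
scene bin rim 1011 c [395.4283 327.6517] sz [181.3119 215.5556] ang 88.29219818115234 zmed 0.09322051536002995 mean [0.4011 0.3253]
scene ballL 211 c [630.6861 237.6142] sz [44.6328 50.458 ] ang 44.65290069580078 zmed 0.0341517572734078 mean [0.6305 0.2381]
scene ballR 478 c [ 632.5526 -278.858 ] sz [43.4974 46.4193] ang 53.10283660888672 zmed 0.03465336771157629 mean [ 0.6328 -0.2792]
scene oil 226 c [466.6036 163.8547] sz [33.1997 99.5981] ang 42.93308639526367 zmed 0.048365528851493034 mean [0.4717 0.1588]
scene weight 153 c [ 460.6036 -188.8967] sz [32.6014 35.0335] ang 44.90818786621094 zmed 0.04865617805203881 mean [ 0.4598 -0.188 ]
```

Call:
servo_tool(
  commands=[
    [0, 0, 0, 150, -140, 0, 0],
    [0, 0, 0, 150, -140, 0, 0],
    [0, 0, 0, 150, -140, 0, 0],
    [0, 0, 0, 150, -140, 0, 0],
    [0, 0, 0, 150, -140, 0, 0],
  ],
)

```text
clock: 0.57
tcp_pos: [0.3433, 0.505, 0.2311]
orientation: [0.452, 3.109, -0.001]
contact_force: [-0.8, 0.6, 0.0]
grip_width: 0.0851
gripper_force: 0.0
```

Call:
servo_tool(
  commands=[
    [0, 0, 0, 150, -140, 0, 0],
    [0, 0, 0, 150, -140, 0, 0],
    [0, 0, 0, 150, -140, 0, 0],
    [0, 0, 0, 150, -140, 0, 0],
    [0, 0, 0, 150, -140, 0, 0],
  ],
)

```text
clock: 0.98
tcp_pos: [0.4931, 0.3649, 0.2313]
orientation: [0.452, 3.109, -0.001]
contact_force: [0.4, 0.0, 0.1]
grip_width: 0.0857
gripper_force: 0.0
```

Call:
servo_tool(
  commands=[
    [0, 0, 0, 50, -195, 0, 0],
    [0, 0, 0, 50, -195, 0, 0],
    [0, 0, 0, 50, -195, 0, 0],
    [0, 0, 0, 50, -195, 0, 0],
    [0, 0, 0, 50, -195, 0, 0],
  ],
)

```text
clock: 1.4
tcp_pos: [0.5419, 0.1686, 0.2312]
orientation: [0.454, 3.109, -0.001]
contact_force: [0.8, 0.7, 0.2]
grip_width: 0.0852
gripper_force: 0.0
```

Call:
servo_tool(
  commands=[
    [0, 0, 0, 0, -200, 0, 0],
    [0, 0, 0, 0, -200, 0, 0],
    [0, 0, 0, 0, -200, 0, 0],
    [0, 0, 0, 0, -200, 0, 0],
    [0, 0, 0, 0, -200, 0, 0],
  ],
)

```text
clock: 1.82
tcp_pos: [0.5409, -0.0314, 0.2313]
orientation: [-0.454, -3.109, 0.001]
contact_force: [-0.1, 0.1, 0.0]
grip_width: 0.0854
gripper_force: 0.0
```

Call:
servo_tool(
  commands=[
    [0, 0, 0, -60, -190, 0, 0],
    [0, 0, 0, -60, -190, 0, 0],
    [0, 0, 0, -60, -190, 0, 0],
    [0, 0, 0, -60, -190, 0, 0],
    [0, 0, 0, -60, -190, 0, 0],
  ],
)

```text
clock: 2.23
tcp_pos: [0.4797, -0.221, 0.2314]
orientation: [-0.454, -3.108, 0.001]
contact_force: [0.4, -0.7, -0.1]
grip_width: 0.0853
gripper_force: 0.0
```

Call:
servo_tool(
  commands=[
    [0, 0, 9, -120, -109, 0, 0],
    [0, 0, 9, -120, -109, 0, 0],
    [0, 0, 9, -120, -109, 0, 0],
    [0, 0, 9, -120, -109, 0, 0],
    [0, 0, 9, -120, -109, 0, 0],
  ],
)

```text
clock: 2.65
tcp_pos: [0.3548, -0.332, 0.2315]
orientation: [-0.222, -3.132, 0.002]
contact_force: [0.1, -0.6, -1.0]
grip_width: 0.0852
gripper_force: 0.0
```

Run:
```python
from h import *
np.set_printoptions(precision=4,suppress=True)
g=grab('wrist','w1.png');o=r.get_obs();print(o['tcp_pos'],o['joints'],np.degrees(R.from_rotvec(o['orientation']).as_euler('xyz')))
P=g['P'];Z=P[...,2];h=cv2.cvtColor(g['im'],cv2.COLOR_BGR2HSV);H,S,V=cv2.split(h)
near=g['d']>.25
def rect(m,z,nm):
    nn,l,st,c=cv2.connectedComponentsWithStats((m&near).astype(np.uint8));i=1+np.argmax(st[1:,4]);vu=np.argwhere(l==i)
    q=np.array([ray(g,u,v,z)[:2] for v,u in vu],np.float32)
    c,sz,a=cv2.minAreaRect(q*1000);print(nm,len(q),np.array(c),np.array(sz),a,'z',np.nanmedian(Z[l==i]),'mean',q.mean(0)*1000,'uv',vu.mean(0))
rect((S>80)&(Z>.016)&(Z<.04),.026,'handle')
rect((V>110)&(S<60)&(Z>.008)&(Z<.03)&(P[...,1]<-.25)&(P[...,0]<.52),.0165,'blade')
```

```text
[ 0.358  -0.3295  0.2314] [ 0.1891  0.1683  0.4827  2.0194 -0.0934  0.975   2.1504] [-179.9761   -0.0234  172.0481]
handle 2607 [ 355.0953 -325.6696] [30.1573 90.7541] 83.5731201171875 z 0.025308619834496837 mean [ 353.6013 -325.5469] uv [206.0422 328.4507]
blade 1499 [ 441.3563 -334.8511] [25.9197 76.1641] 84.017822265625 z 0.015813487918413693 mean [ 440.2916 -334.6598] uv [282.3022 331.02  ]
```

View pics/w1.png

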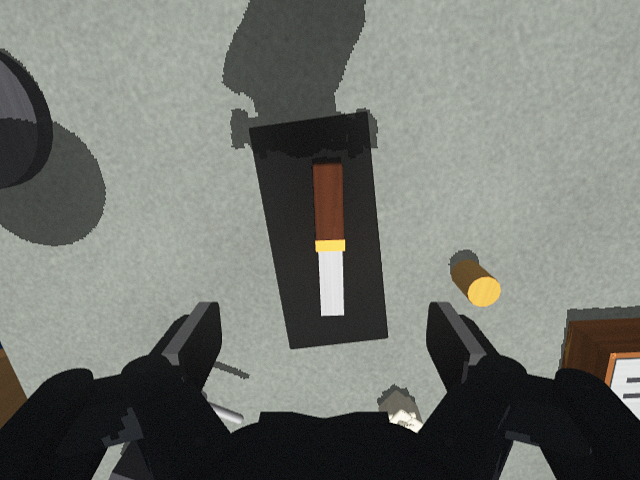

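Call:
servo_tool(
  commands=[
    [0, 0, 1.5, -1.5, 1, -190, 0],
    [0, 0, 1.5, -1.5, 1, -190, 0],
    [0, 0, 1.5, -1.5, 1, -190, 0],
    [0, 0, 1.5, -1.5, 1, -190, 0],
    [0, 0, 1.5, -1.5, 1, -190, 0],
  ],
)

```text
clock: 3.12
tcp_pos: [0.3593, -0.3233, 0.0374]
orientation: [-0.161, -3.134, -0.004]
contact_force: [-0.9, 0.9, 0.1]
grip_width: 0.0856
gripper_force: 0.0
```

Call:
servo_tool(
  commands=[
    [0, 0, 0, 0, 0, -12, 0.3],
    [0, 0, 0, 0, 0, -24, 0.4],
    [0, 0, 0, 0, 0, -36, 0.4],
    [0, 0, 0, 0, 0, -36, 0.4],
    [0, 0, 0, 0, 0, -36, 0.4],
  ],
)

```text
clock: 3.53
tcp_pos: [0.3604, -0.3249, 0.0048]
orientation: [-0.162, -3.136, -0.002]
contact_force: [-0.3, 0.2, -0.2]
grip_width: 0.0511
gripper_force: 0.0
```

Call:
servo_tool(
  commands=[
    [0, 0, 0, 0, 0, 0, 0.7],
    [0, 0, 0, 0, 0, 0, 1],
    [0, 0, 0, 0, 0, 0, 1],
    [0, 0, 0, 0, 0, 0, 1],
    [0, 0, 0, 0, 0, 0, 1],
  ],
  force=100,
)

```text
clock: 3.95
tcp_pos: [0.3609, -0.326, 0.0065]
orientation: [0.164, 3.135, -0.001]
contact_force: [-0.4, 0.5, 6.3]
grip_width: 0.0277
gripper_force: 99.1
```

Call:
servo_tool(
  commands=[
    [0, 0, 0, 0, 0, 10, 1],
    [0, 0, 0, 0, 0, 30, 1],
    [0, 0, 0, 0, 0, 60, 1],
    [0, 0, 0, 0, 0, 96, 1],
    [0, 0, 0, 0, 0, 96, 1],
  ],
)

```text
clock: 4.37
tcp_pos: [0.3628, -0.3283, 0.1073]
orientation: [0.165, 3.129, -0.007]
contact_force: [1.1, -1.0, -0.7]
grip_width: 0.0277
gripper_force: 98.7
```

```bash
cat > k.py <<'E'
from h import *
import sys
np.set_printoptions(precision=4,suppress=True)
g=grab('wrist',sys.argv[1]);o=r.get_obs();print(o['tcp_pos'],o['grip_width'],o['gripper_force'],np.degrees(R.from_rotvec(o['orientation']).as_euler('xyz')))
T=np.eye(4);T[:3,:3]=R.from_rotvec(o['orientation']).as_matrix();T[:3,3]=o['tcp_pos']
P=g['P'];Q=(P-T[:3,3])@T[:3,:3]
h=cv2.cvtColor(g['im'],cv2.COLOR_BGR2HSV);H,S,V=cv2.split(h)
# tool coords: blade lies at tool x in -120..-30, y~0
m=(V>100)&(S<60)&(Q[...,0]<-.03)&(Q[...,0]>-.16)&(abs(Q[...,1])<.03)&(Q[...,2]>-.06)&(Q[...,2]<.03)
q=Q[m];print(m.sum())
if m.sum()>20:
    A=np.c_[q[:,0],np.ones(len(q))]
    for i in(1,2): print('yz'[i-1],np.linalg.lstsq(A,q[:,i],rcond=None)[0])
    print('x range',np.percentile(q[:,0],[.5,50,99.5]),'y',np.percentile(q[:,1],[1,99]),'z',np.median(q[:,2]))
    w=P[m];k=q[:,0]<np.percentile(q[:,0],8);print('tip world',w[k].mean(0), 'tool',q[k].mean(0))
E
python3 k.py w2.png
```

```text
[ 0.3623 -0.3273  0.105 ] 0.02799883958571435 98.687664270401 [-179.834     0.4059  174.0057]
170
y [0.152  0.0082]
z [-0.2851 -0.0261]
x range [-0.0532 -0.0508 -0.0491] y [-0.0105  0.0111] z -0.011653488496901232
tip world [ 0.4148 -0.3321  0.1166] tool [-0.0528  0.0006 -0.0112]
```

View pics/w2.png

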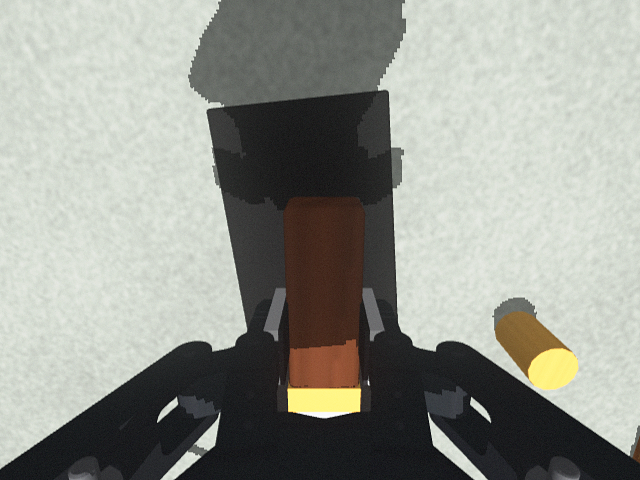

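Call:
servo_tool(
  commands=[
    [0, 0, 0.9, 0, 0, 35, 1],
    [0, 0, 0.9, 90, 170, 35, 1],
    [0, 0, 0.9, 90, 170, 35, 1],
    [0, 0, 0.9, 90, 170, 35, 1],
    [0, 0, 0.9, 90, 170, 35, 1],
  ],
)

```text
clock: 4.83
tcp_pos: [0.4381, -0.1766, 0.1362]
orientation: [-0.141, -3.138, -0.001]
contact_force: [0.5, -0.3, -0.5]
grip_width: 0.0278
gripper_force: 99.2
```

Call:
servo_tool(
  commands=[
    [0, 0, 0, 0, 20, 0, 1],
    [0, 0, 0, 0, 60, 0, 1],
    [0, 0, 0, 0, 100, 0, 1],
    [0, 0, 0, 0, 140, 0, 1],
    [0, 0, 0, 0, 180, 0, 1],
  ],
)

```text
clock: 5.25
tcp_pos: [0.437, 0.0033, 0.136]
orientation: [-0.14, -3.138, 0.0]
contact_force: [0.9, 0.9, -0.6]
grip_width: 0.028
gripper_force: 99.2
```

Call:
servo_tool(
  commands=[
    [0, 0, 0, -10, 20, 0, 1],
    [0, 0, 0, -24, 40, 0, 1],
    [0, 0, 0, -24, 40, 0, 1],
    [0, 0, 0, -24, 40, 0, 1],
    [0, 0, 0, -24, 40, 0, 1],
  ],
)

```text
clock: 5.67
tcp_pos: [0.414, 0.0411, 0.1362]
orientation: [-0.14, -3.138, 0.0]
contact_force: [1.1, -1.4, -0.8]
grip_width: 0.0277
gripper_force: 99.1
```

```bash
cat > k2.py <<'E'
from h import *
import sys
np.set_printoptions(precision=4,suppress=True)
o=r.get_obs();print(o['clock'],o['tcp_pos'],o['grip_width'],o['gripper_force'],np.degrees(R.from_rotvec(o['orientation']).as_euler('xyz')))
T=np.eye(4);T[:3,:3]=R.from_rotvec(o['orientation']).as_matrix();T[:3,3]=o['tcp_pos']
for n in('top','scene'):
    g=grab(n,n+sys.argv[1]+'.png')
    P=g['P'];Q=(P-T[:3,3])@T[:3,:3]
    h=cv2.cvtColor(g['im'],cv2.COLOR_BGR2HSV);H,S,V=cv2.split(h)
    m=(V>60)&(S<60)&(Q[...,0]<-.045)&(Q[...,0]>-.14)&(abs(Q[...,1])<.022)&(Q[...,2]>-.03)&(Q[...,2]<.005)
    nn,l,st,c=cv2.connectedComponentsWithStats(m.astype(np.uint8));i=1+np.argmax(st[1:,4]);m=l==i
    q=Q[m];A=np.c_[q[:,0],np.ones(len(q))]
    print(n,m.sum(),[np.linalg.lstsq(A,q[:,i],rcond=None)[0] for i in(1,2)],'x',np.percentile(q[:,0],[.5,5,95]),'y',np.percentile(q[:,1],[1,50,99]),'z',np.median(q[:,2]))
    vu=np.argwhere(m);print('bbox',vu.min(0),vu.max(0))
E
python3 k2.py 3
```

```text
5.6667 [0.414  0.0411 0.1362] 0.027747492571158733 99.14855360984802 [-179.9859   -0.0093  174.8987]
top 579 [array([0.035 , 0.0033]), array([-0.0032, -0.0105])] x [-0.1201 -0.117  -0.0524] y [-0.0128  0.0005  0.0127] z -0.010235954145546965
bbox [229 292] [271 311]
scene 252 [array([-0.0047, -0.0042]), array([-0.0026, -0.0089])] x [-0.1206 -0.1185 -0.051 ] y [-0.0162 -0.0037  0.011 ] z -0.008697432415388909
bbox [189 320] [206 352]
```

Call:
servo_tool(
  commands=[
    [0, 0, 0, 10, 23.5, 0, 1],
    [0, 0, 0, 10, 23.5, -30, 1],
    [0, 0, 0, 10, 23.5, -60, 1],
    [0, 0, 0, 10, 23.5, -75, 1],
    [0, 0, 0, 10, 23.5, -75, 1],
  ],
)

```text
clock: 6.18
tcp_pos: [0.4223, 0.0635, 0.0587]
orientation: [-0.142, -3.133, 0.004]
contact_force: [0.1, -0.6, -0.9]
grip_width: 0.0276
gripper_force: 99.1
```

```bash
python3 k2.py 4
python3 - <<'E'
import cv2,numpy as np
a=cv2.imread('pics/top4.png')[170:270,250:350];b=cv2.imread('pics/scene4.png')[170:290,290:470]
cv2.imwrite('pics/d4.png',np.hstack([cv2.resize(a,(400,400),interpolation=2),cv2.resize(b,(400,267),interpolation=2).copy() if 0 else cv2.copyMakeBorder(cv2.resize(b,(400,267),interpolation=2),0,133,0,0,0)]))
E
```

```text
6.1833 [0.4223 0.0635 0.0587] 0.027553669248190662 99.12656664848328 [-179.8366   -0.2911  174.8095]
top 405 [array([0.0438, 0.0043]), array([ 0.0049, -0.0097])] x [-0.1203 -0.1177 -0.0639] y [-0.013   0.0006  0.0126] z -0.010254747356003664
bbox [228 283] [262 300]
scene 252 [array([-0.0078, -0.0034]), array([-0.0043, -0.0104])] x [-0.1207 -0.1191 -0.0492] y [-0.0158 -0.003   0.0117] z -0.01014208389949371
bbox [216 333] [235 362]
```

View pics/d4.png

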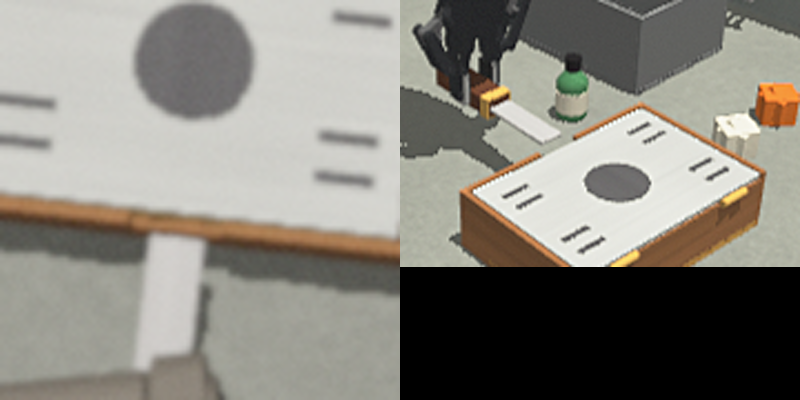

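Call:
servo_tool(
  commands=[
    [0, 0, 0, 0, 0, -8, 1],
    [0, 0, 0, 0, 0, -15, 1],
    [0, 0, 0, 0, 0, -15, 1],
    [0, 0, 0, 0, 0, -15, 1],
    [0, 0, 0, 0, 0, -15, 1],
  ],
)

```text
clock: 6.7
tcp_pos: [0.4243, 0.0651, 0.0466]
orientation: [0.14, 3.138, 0.0]
contact_force: [-0.2, -0.2, 0.1]
grip_width: 0.0279
gripper_force: 99.1
```

```bash
python3 k2.py 5
```

```text
6.7 [0.4243 0.0651 0.0466] 0.027914363944023367 99.12605881690979 [179.9844   0.0262 174.9074]
top 421 [array([0.0495, 0.0047]), array([-0.0004, -0.0101])] x [-0.1201 -0.1174 -0.0603] y [-0.0129  0.0007  0.0127] z -0.010062101374900682
bbox [228 283] [262 299]
scene 300 [array([-0.0334, -0.0056]), array([ 0.0724, -0.0032])] x [-0.1397 -0.1376 -0.051 ] y [-0.0207 -0.003   0.0204] z -0.008928844537377297
bbox [221 333] [241 373]
```

Call:
servo_tool(
  commands=[
    [0, 0, 0, 0, 0, -1, 1],
    [0, 0, 0, 4, -0.4, -1, 1],
    [0, 0, 0, 8, -0.7, -1, 1],
    [0, 0, 0, 12, -1.1, -1, 1],
    [0, 0, 0, 16, -1.4, -1, 1],
  ],
)

```text
clock: 7.22
tcp_pos: [0.4408, 0.0636, 0.0454]
orientation: [0.14, 3.138, 0.0]
contact_force: [0.3, 0.1, -1.1]
grip_width: 0.0278
gripper_force: 99.1
```

Call:
servo_tool(
  commands=[
    [0, 0, 0, 5, -0.4, 0, 1],
    [0, 0, 0, 10, -0.9, 0, 1],
    [0, 0, 0, 16, -1.4, 0, 1],
    [0, 0, 0, 22, -2, 0, 1],
    [0, 0, 0, 22, -2, 0, 1],
  ],
)

```text
clock: 7.63
tcp_pos: [0.4639, 0.0616, 0.0455]
orientation: [0.14, 3.137, 0.0]
contact_force: [0.4, -0.3, -1.2]
grip_width: 0.0281
gripper_force: 99.1
```

```bash
python3 k2.py 6
python3 - <<'E'
import cv2,numpy as np
a=cv2.imread('pics/top6.png')[170:270,250:350]
cv2.imwrite('pics/d6.png',cv2.resize(a,(400,400),interpolation=2))
E
```

```text
7.6333 [0.4639 0.0616 0.0455] 0.02808329956283266 99.12636995315552 [179.9849   0.0982 174.8894]
top 641 [array([0.0338, 0.004 ]), array([ 0.1137, -0.0047])] x [-0.1393 -0.1366 -0.0831] y [-0.0215  0.0008  0.0215] z -0.018245352623506333
bbox [197 283] [232 307]
scene 391 [array([-0.0243, -0.0036]), array([ 0.1314, -0.0015])] x [-0.1394 -0.1361 -0.0508] y [-0.0214 -0.0014  0.0213] z -0.016758804807537504
bbox [229 344] [250 385]
```

View pics/d6.png

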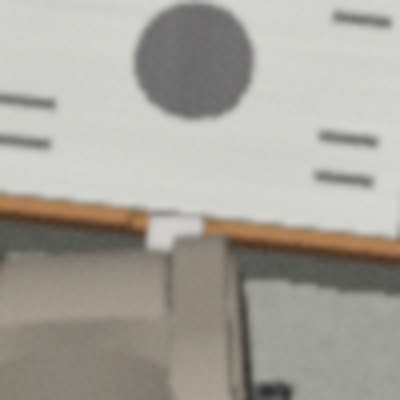

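Call:
servo_tool(
  commands=[
    [0, 0, 0, 0.2, 0, 9.7, 1],
    [0, 0, 0, 0.9, -0.1, 16.9, 1],
    [0, 0, 0, 1.9, -0.2, 24, 1],
    [0, 0, 0, 3.4, -0.3, 31, 1],
    [0, 0, 0, 5.4, -0.5, 38, 1],
  ],
)

```text
clock: 8.15
tcp_pos: [0.4668, 0.0611, 0.0841]
orientation: [-0.139, -3.138, -0.0]
contact_force: [-2.1, -0.1, -3.0]
grip_width: 0.0279
gripper_force: 98.9
```

Call:
servo_tool(
  commands=[
    [0, 0, 0, 3.2, -0.3, 9, 1],
    [0, 0, 0, 7.1, -0.6, 17.8, 1],
    [0, 0, 0, 11.7, -1, 26.2, 1],
    [0, 0, 0, 16.9, -1.5, 34.2, 1],
    [0, 0, 0, 22.8, -2, 41.8, 1],
  ],
)

```text
clock: 8.57
tcp_pos: [0.491, 0.0591, 0.1262]
orientation: [0.139, 3.138, 0.0]
contact_force: [-3.0, -0.6, -2.9]
grip_width: 0.0279
gripper_force: 98.9
```

```bash
cat > lid.py <<'E'
from h import *
import sys
np.set_printoptions(precision=4,suppress=True)
g=grab('scene','s'+sys.argv[1]+'.png');o=r.get_obs();print(o['clock'],o['tcp_pos'],np.degrees(R.from_rotvec(o['orientation']).as_euler('xyz')),o['contact_force'])
P=g['P'];C=np.array([.628,.0465,0]);th=np.radians(-5.1);d=np.array([np.cos(th),np.sin(th),0]);y=np.array([-d[1],d[0],0])
Q=np.stack([(P-C)@d,(P-C)@y,P[...,2]],-1)
h=cv2.cvtColor(g['im'],cv2.COLOR_BGR2HSV);H,S,V=cv2.split(h)
m=(S<60)&(V>100)&(abs(Q[...,1])<.105)&(Q[...,2]>.062)&(Q[...,0]>-.1)&(Q[...,0]<.12)
q=Q[m];print(m.sum(),'zmax',np.percentile(q[:,2],99),'angle',np.median(np.arctan2(q[:,2]-.058,.074-q[:,0])[q[:,2]>.08]))
E
python3 lid.py 7
```

```text
8.6167 [0.4934 0.0592 0.1276] [179.9312   0.2397 174.8801] [ 0.4551 -0.348  -0.5204]
6790 zmax 0.4734988233339343 angle 0.7560390370943915
```

View pics/s7.png

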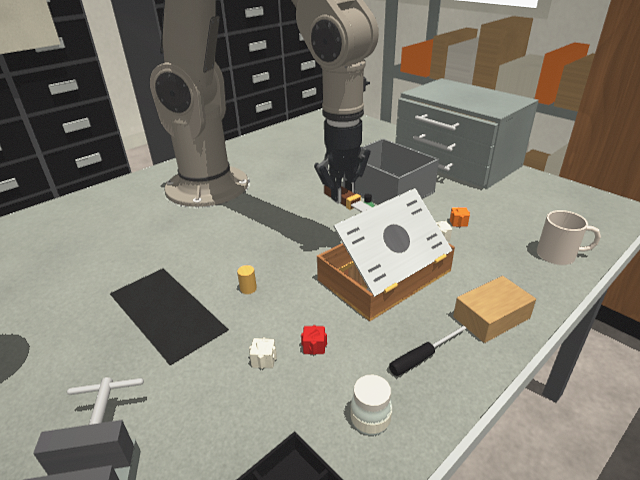

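Call:
servo_tool(
  commands=[
    [0, 0, 0, 8.2, -0.7, 8.8, 1],
    [0, 0, 0, 17.1, -1.5, 16.7, 1],
    [0, 0, 0, 26.9, -2.4, 23.7, 1],
    [0, 0, 0, 37.3, -3.3, 29.6, 1],
    [0, 0, 0, 48.1, -4.3, 34.5, 1],
  ],
)

```text
clock: 9.03
tcp_pos: [0.5393, 0.0549, 0.1602]
orientation: [0.139, 3.138, 0.0]
contact_force: [-1.4, 0.7, -2.6]
grip_width: 0.0277
gripper_force: 98.9
```

Call:
servo_tool(
  commands=[
    [0, 0, 0, 11.4, -1, 3.8, 1],
    [0, 0, 0, 23, -2, 6.5, 1],
    [0, 0, 0, 29, -2.6, 7.5, 1],
    [0, 0, 0, 34, -3.1, 8, 1],
    [0, 0, 0, 36, -3.2, 8, 1],
  ],
)

```text
clock: 9.45
tcp_pos: [0.5723, 0.052, 0.1668]
orientation: [-0.139, -3.133, 0.0]
contact_force: [-14.0, 1.1, 3.8]
grip_width: 0.0275
gripper_force: 99.7
```

```bash
python3 lid.py 8
```

```text
9.5 [0.5722 0.052  0.1668] [-179.9768   -0.3302  174.9316] [-9.0876  1.4099  3.9707]
7154 zmax 0.5182436938418696 angle 1.5221426350967426
```

Call:
servo_tool(
  commands=[
    [0, 0, 0, -30, 3, 0, 1],
    [0, 0, 0, -65, 6, 0, 1],
    [0, 0, 0, -100, 9, 0, 1],
    [0, 0, 0, -110, -20, 0, 1],
    [0, 0, 0, -120, -60, 0, 1],
  ],
)

```text
clock: 9.92
tcp_pos: [0.4538, -0.0053, 0.1679]
orientation: [0.126, 3.137, 0.003]
contact_force: [2.5, -1.2, -0.8]
grip_width: 0.0277
gripper_force: 99.2
```

Call:
servo_tool(
  commands=[
    [0, 0, 0, 0, -190, 0, 1],
    [0, 0, 0, 0, -190, 0, 1],
    [0, 0, 0, 0, -190, 0, 1],
    [0, 0, 0, 0, -190, 0, 1],
    [0, 0, 0, 0, -190, 0, 1],
  ],
)

```text
clock: 10.33
tcp_pos: [0.4543, -0.2038, 0.1685]
orientation: [0.146, 3.135, -0.004]
contact_force: [-1.1, 0.4, -1.3]
grip_width: 0.0275
gripper_force: 99.2
```

Call:
servo_tool(
  commands=[
    [0, 0, -1, -90, -130, -20, 1],
    [0, 0, -1, -90, -130, -40, 1],
    [0, 0, -1, -90, -130, -60, 1],
    [0, 0, -1, -90, -130, -100, 1],
    [0, 0, -1, -90, -130, -100, 1],
  ],
)

```text
clock: 10.75
tcp_pos: [0.3632, -0.3313, 0.0669]
orientation: [0.171, 3.135, -0.004]
contact_force: [0.4, 0.7, -1.0]
grip_width: 0.0282
gripper_force: 99.2
```

```bash
python3 k2.py 9|head -2;python3 k.py w9.png
```

```text
10.75 [ 0.3632 -0.3313  0.0669] 0.02818984384322599 99.18123006820679 [-179.8504    0.1272  173.7477]
top 539 [array([0.0014, 0.0007]), array([-0.0033, -0.0105])] x [-0.1195 -0.1163 -0.0487] y [-0.0127  0.0006  0.0134] z -0.010253026783412993
[ 0.3624 -0.3292  0.0663] 0.02785783574050749 99.09579992294312 [179.977   -0.1822 173.7036]
170
y [0.0495 0.0027]
z [-0.2916 -0.0214]
x range [-0.0505 -0.048  -0.0463] y [-0.0107  0.0113] z -0.00735471374987696
tip world [ 0.4123 -0.3347  0.0729] tool [-0.0501 -0.0001 -0.0068]
```

Call:
servo_tool(
  commands=[
    [0, 0, 0, 0, 1, -30, 1],
    [0, 0, 0, 0, 1, -50, 1],
    [0, 0, 0, 0, 1, -57, 1],
    [0, 0, 0, 0, 1, -59.5, 1],
    [0, 0, 0, 0, 1, -59.5, 1],
  ],
)

```text
clock: 11.32
tcp_pos: [0.3656, -0.3273, 0.0089]
orientation: [0.165, 3.136, -0.001]
contact_force: [-1.0, -0.4, 0.2]
grip_width: 0.0277
gripper_force: 99.2
```

Call:
servo_tool(
  commands=[
    [0, 0, 0, 0, 0, 0, 0.6],
    [0, 0, 0, 0, 0, 0, 0.3],
    [0, 0, 0, 0, 0, 0, 0.3],
    [0, 0, 0, 0, 0, 10, 0.2],
    [0, 0, 0, 0, 0, 40, 0.2],
  ],
)

```text
clock: 11.73
tcp_pos: [0.3627, -0.326, 0.0469]
orientation: [-0.167, -3.132, -0.004]
contact_force: [0.4, 0.7, -0.7]
grip_width: 0.0682
gripper_force: 0.0
```

Call:
servo_tool(
  commands=[
    [0, 0, 0, 0, 0, 40, 0.2],
    [0, 0, 0, 0, 0, 80, 0.2],
    [0, 0, 0, 20, 20, 120, 0.2],
    [0, 0, 0, 40, 60, 150, 0.2],
    [0, 0, 0, 60, 100, 170, 0.2],
  ],
)

```text
clock: 12.15
tcp_pos: [0.4146, -0.2489, 0.21]
orientation: [0.174, 3.132, -0.003]
contact_force: [-0.6, -0.3, -0.4]
grip_width: 0.0683
gripper_force: 0.0
```

Run:
```python
from h import *
np.set_printoptions(precision=4,suppress=True)
g=grab('top','t10.png');P=g['P'];C=np.array([.628,.0465,0]);th=np.radians(-5.1);d=np.array([np.cos(th),np.sin(th),0]);y=np.array([-d[1],d[0],0])
Q=np.stack([(P-C)@d,(P-C)@y,P[...,2]],-1)
m=(abs(Q[...,0])<.07)&(abs(Q[...,1])<.108)&(Q[...,2]>.016)&(Q[...,2]<.05)
print(m.sum())
vu=np.argwhere(m);print(vu.min(0),vu.max(0))
cv2.imwrite('pics/t10c.png',cv2.resize(g['im'][130:240,230:370],(760,597),interpolation=2))
```

```text
1252
[179 263] [217 329]
```

View pics/t10c.png

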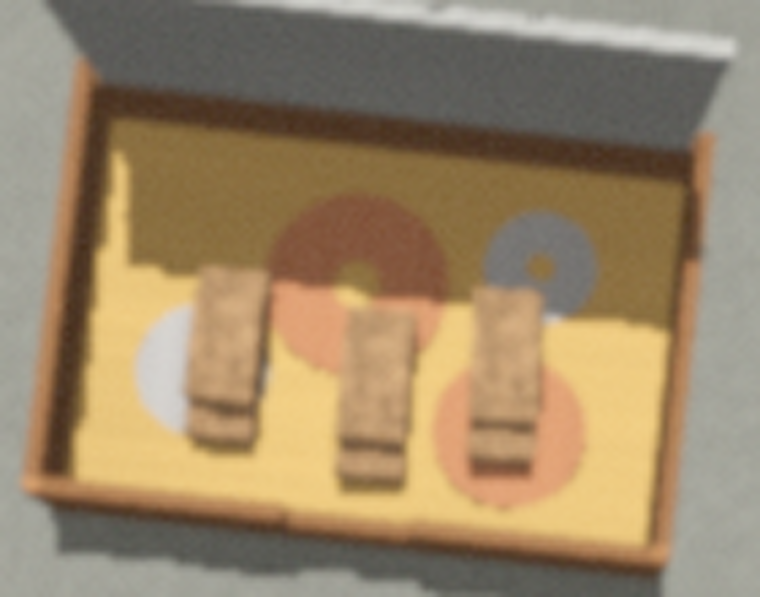

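Call:
servo_tool(
  commands=[
    [0, 0, 1, 75, 148, 10, 0.5],
    [0, 0, 1, 75, 148, 10, 0.5],
    [0, 0, 1, 75, 148, 10, 0.5],
    [0, 0, 1, 75, 148, 10, 0.5],
    [0, 0, 1, 75, 148, 10, 0.5],
  ],
)

```text
clock: 12.62
tcp_pos: [0.4927, -0.0915, 0.2173]
orientation: [0.122, 3.136, 0.005]
contact_force: [0.3, -0.0, 0.2]
grip_width: 0.0426
gripper_force: 0.0
```

Call:
servo_tool(
  commands=[
    [0, 0, 0, 80, 145, 0, 0.5],
    [0, 0, 0, 80, 145, 0, 0.5],
    [0, 0, 0, 80, 145, 0, 0.5],
    [0, 0, 0, 80, 145, 0, 0.5],
    [0, 0, 0, 80, 145, 0, 0.5],
  ],
)

```text
clock: 13.03
tcp_pos: [0.5717, 0.0545, 0.2166]
orientation: [0.122, 3.137, 0.006]
contact_force: [0.3, -0.2, 0.1]
grip_width: 0.0428
gripper_force: 0.0
```

Call:
servo_tool(
  commands=[
    [0, 0, 0, 0, 0, 0, 0.5],
    [0, 0, 0, 0, 0, 0, 0.5],
    [0, 0, 0, 0, 0, 0, 0.5],
  ],
)

```text
clock: 13.28
tcp_pos: [0.5684, 0.0432, 0.2164]
orientation: [-0.143, -3.138, 0.001]
contact_force: [-0.3, 0.5, -0.3]
grip_width: 0.0428
gripper_force: 0.0
```

```bash
cat > ch.py <<'E'
from h import *
import sys
np.set_printoptions(precision=1,suppress=True)
o=r.get_obs();print(o['tcp_pos']*1000,o['grip_width'],np.degrees(R.from_rotvec(o['orientation']).as_euler('xyz')))
C=np.array([.628,.0465,0]);th=np.radians(-5.1);d=np.array([np.cos(th),np.sin(th),0]);y=np.array([-d[1],d[0],0])
for n in sys.argv[2:]:
    g=grab(n,n+sys.argv[1]+'.png');P=g['P']
    Q=np.stack([(P-C)@d,(P-C)@y,P[...,2]],-1)
    for nm,lo,hi in(('top block',.037,.050),('base+',.022,.05)):
        m=(abs(Q[...,0])<.068)&(abs(Q[...,1])<.108)&(Q[...,2]>lo)&(Q[...,2]<hi)&((g['d']>.22))
        m=cv2.morphologyEx(m.astype(np.uint8),cv2.MORPH_OPEN,np.ones((3,3)))
        nn,l,st,c=cv2.connectedComponentsWithStats(m)
        for i in range(1,nn):
            if st[i,4]<60: continue
            q=P[l==i]*1000;z=np.median(q[:,2])
            e=np.array([ray(g,u,v,z/1000)[:2]*1000 for v,u in np.argwhere(l==i)],np.float32)
            c,s,a=cv2.minAreaRect(e);print(n,nm,len(q),'c',np.array(c),'sz',np.array(s),'ang %.1f z %.1f'%(a,z))
E
python3 ch.py 11 wrist top scene
```

```text
[568.4  43.2 216.4] 0.04284558186282573 [-180.    -0.   174.8]
wrist top block 1124 c [601.6  48.1] sz [26.  41.2] ang 86.9 z 41.3
wrist top block 1110 c [614.8 104.9] sz [26.4 40.9] ang 87.3 z 41.3
wrist top block 1102 c [610.   -0.4] sz [26.5 41. ] ang 88.5 z 41.3
wrist base+ 1688 c [597.2  48.4] sz [26.  62.5] ang 86.9 z 40.8
wrist base+ 1806 c [610.  103.9] sz [28.9 62.6] ang 85.9 z 40.6
wrist base+ 1747 c [605.2   0.4] sz [28.1 62.6] ang 88.6 z 40.7
scene top block 180 c [611.4  -5.9] sz [42.7 31.4] ang 1.7 z 41.0
scene base+ 399 c [600.2  -4.7] sz [ 46.7 102.8] ang 41.8 z 37.5
```

View pics/wrist11.png

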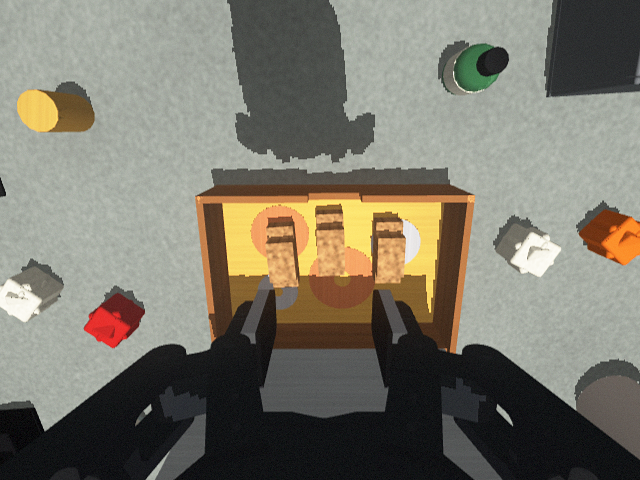

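Call:
servo_tool(
  commands=[
    [0, 0, 3.7, 41.6, -45.6, 0, 0.58],
    [0, 0, 3.7, 41.6, -45.6, -30, 0.58],
    [0, 0, 3.7, 41.6, -45.6, -70, 0.58],
    [0, 0, 3.7, 41.6, -45.6, -110, 0.58],
    [0, 0, 3.7, 41.6, -45.6, -140, 0.58],
  ],
)

```text
clock: 13.85
tcp_pos: [0.6093, -0.0018, 0.0736]
orientation: [-0.041, -3.139, 0.001]
contact_force: [-0.8, 0.2, 0.6]
grip_width: 0.036
gripper_force: 0.0
```

Call:
servo_tool(
  commands=[
    [0, 0, 0, 0, 0, -15, 0.58],
    [0, 0, 0, 0, 0, -30, 0.58],
    [0, 0, 0, 0, 0, -45, 0.58],
    [0, 0, 0, 0, 0, -59, 0.58],
    [0, 0, 0, 0, 0, -59, 0.58],
  ],
)

```text
clock: 14.27
tcp_pos: [0.6085, -0.0011, 0.0146]
orientation: [-0.039, -3.137, 0.001]
contact_force: [-0.8, 0.3, -0.6]
grip_width: 0.0355
gripper_force: 0.0
```

Call:
servo_tool(
  commands=[
    [0, 0, 0, 0, 0, 0, 0.8],
    [0, 0, 0, 0, 0, 0, 0.9],
    [0, 0, 0, 0, 0, 0, 0.9],
    [0, 0, 0, 0, 0, 0, 0.9],
  ],
  force=50,
)

```text
clock: 14.6
tcp_pos: [0.6113, -0.0004, 0.0182]
orientation: [0.038, 3.14, 0.0]
contact_force: [-0.5, -0.3, -0.2]
grip_width: 0.0249
gripper_force: 52.6
```

Call:
servo_tool(
  commands=[
    [0, 0, 0, 0, 0, 20, 0.9],
    [0, 0, 0, 0, 0, 60, 0.9],
    [0, 0, 0, 0, 0, 100, 0.9],
    [0, 0, 0, 0, 0, 140, 0.9],
    [0, 0, 0, 0, 0, 160, 0.9],
  ],
)

```text
clock: 15.02
tcp_pos: [0.6129, -0.0007, 0.183]
orientation: [0.039, 3.134, 0.002]
contact_force: [0.7, 0.8, -0.4]
grip_width: 0.0249
gripper_force: 52.7
```

Call:
servo_tool(
  commands=[
    [0, 0, 0, -96, 166, 0, 0.9],
    [0, 0, 0, -96, 166, 0, 0.9],
    [0, 0, 0, -96, 166, 0, 0.9],
    [0, 0, 0, -96, 166, 0, 0.9],
    [0, 0, 0, -96, 166, 0, 0.9],
  ],
)

```text
clock: 15.43
tcp_pos: [0.5121, 0.17, 0.1778]
orientation: [-0.031, -3.141, -0.004]
contact_force: [-0.1, 0.3, 0.6]
grip_width: 0.0252
gripper_force: 52.8
```

Call:
servo_tool(
  commands=[
    [0, 0, 0, -96, 166, 0, 0.9],
    [0, 0, 0, -96, 166, 0, 0.9],
    [0, 0, 0, -96, 166, 0, 0.9],
    [0, 0, 0, -96, 166, 0, 0.9],
    [0, 0, 0, -96, 166, 0, 0.9],
  ],
)

```text
clock: 15.85
tcp_pos: [0.4156, 0.3361, 0.178]
orientation: [-0.031, -3.141, -0.004]
contact_force: [-0.5, 0.1, -0.4]
grip_width: 0.0251
gripper_force: 52.8
```

Call:
servo_tool(
  commands=[
    [0, 0, 0, 0, 0, -30, 0.9],
    [0, 0, 0, 0, 0, -60, 0.9],
    [0, 0, 0, 0, 0, -85, 0.9],
    [0, 0, 0, 0, 0, -85, 0.9],
    [0, 0, 0, 0, 0, -85, 0.9],
  ],
)

```text
clock: 16.27
tcp_pos: [0.4181, 0.331, 0.092]
orientation: [-0.038, -3.14, 0.002]
contact_force: [0.6, 0.8, 0.2]
grip_width: 0.0252
gripper_force: 52.8
```

Call:
servo_tool(
  commands=[
    [0, 0, 0, 0, 0, 0, 0.6],
    [0, 0, 0, 0, 0, 0, 0.55],
    [0, 0, 0, 0, 0, 30, 0.55],
    [0, 0, 0, 0, 0, 65, 0.55],
    [0, 0, 0, 0, 0, 90, 0.55],
  ],
)

```text
clock: 16.68
tcp_pos: [0.4197, 0.3321, 0.186]
orientation: [0.039, 3.139, 0.005]
contact_force: [0.4, 0.3, 0.4]
grip_width: 0.0384
gripper_force: 0.0
```

Call:
servo_tool(
  commands=[
    [0, 0, -1.7, 92, -141, 0, 0.55],
    [0, 0, -1.7, 92, -141, 0, 0.55],
    [0, 0, -1.7, 92, -141, 0, 0.55],
    [0, 0, -1.7, 92, -141, 0, 0.55],
    [0, 0, -1.7, 92, -141, 0, 0.55],
  ],
)

```text
clock: 17.1
tcp_pos: [0.5157, 0.1818, 0.1847]
orientation: [0.103, 3.134, -0.002]
contact_force: [0.6, -0.9, -0.4]
grip_width: 0.0382
gripper_force: 0.0
```

Call:
servo_tool(
  commands=[
    [0, 0, 0, 91.5, -141.4, 0, 0.55],
    [0, 0, 0, 91.5, -141.4, 0, 0.55],
    [0, 0, 0, 91.5, -141.4, 0, 0.55],
    [0, 0, 0, 91.5, -141.4, 0, 0.55],
    [0, 0, 0, 91.5, -141.4, 0, 0.55],
  ],
)

```text
clock: 17.52
tcp_pos: [0.6062, 0.0394, 0.1846]
orientation: [0.102, 3.134, -0.006]
contact_force: [0.8, -0.6, 0.3]
grip_width: 0.0384
gripper_force: 0.0
```

Call:
servo_tool(
  commands=[
    [0, 0, 0, 0, 0, -30, 0.55],
    [0, 0, 0, 0, 0, -70, 0.55],
    [0, 0, 0, 0, 0, -100, 0.55],
    [0, 0, 0, 0, 0, -100, 0.55],
  ],
)

```text
clock: 17.85
tcp_pos: [0.5983, 0.0493, 0.0779]
orientation: [-0.084, -3.132, 0.002]
contact_force: [-1.0, 0.1, -1.3]
grip_width: 0.0389
gripper_force: 0.0
```

```bash
python3 ch.py 12 top
```

```text
[598.3  49.3  77.9] 0.03885941591151108 [-179.9   -0.5  176.9]
```

Call:
servo_tool(
  commands=[
    [0, 0, 0, 0, 0, -20, 0.55],
    [0, 0, 0, 0, 0, -45, 0.55],
    [0, 0, 0, 0, 0, -64, 0.55],
    [0, 0, 0, 0, 0, -64, 0.55],
  ],
)

```text
clock: 18.23
tcp_pos: [0.6017, 0.0496, 0.018]
orientation: [-0.084, -3.139, -0.0]
contact_force: [0.6, 0.6, -0.4]
grip_width: 0.0386
gripper_force: 0.0
```

Call:
servo_tool(
  commands=[
    [0, 0, 0, 0, 0, 0, 0.8],
    [0, 0, 0, 0, 0, 0, 0.9],
    [0, 0, 0, 0, 0, 0, 0.9],
    [0, 0, 0, 0, 0, 0, 0.9],
  ],
)

```text
clock: 18.57
tcp_pos: [0.6039, 0.0494, 0.0205]
orientation: [0.085, 3.137, 0.001]
contact_force: [0.2, 0.6, 9.0]
grip_width: 0.0247
gripper_force: 52.0
```

Call:
servo_tool(
  commands=[
    [0, 0, 0, 0, 0, 20, 0.9],
    [0, 0, 0, 0, 0, 60, 0.9],
    [0, 0, 0, 0, 0, 100, 0.9],
    [0, 0, 0, 0, 0, 140, 0.9],
    [0, 0, 0, 0, 0, 160, 0.9],
  ],
)

```text
clock: 18.98
tcp_pos: [0.6045, 0.049, 0.1844]
orientation: [0.086, 3.133, 0.003]
contact_force: [0.4, -0.1, 0.1]
grip_width: 0.0249
gripper_force: 51.1
```

Call:
servo_tool(
  commands=[
    [0, 0, 0, -92, 146, 0, 0.9],
    [0, 0, 0, -92, 146, 0, 0.9],
    [0, 0, 0, -92, 146, 0, 0.9],
    [0, 0, 0, -92, 146, 0, 0.9],
    [0, 0, 0, -92, 146, 0, 0.9],
  ],
)

```text
clock: 19.4
tcp_pos: [0.5058, 0.203, 0.1789]
orientation: [-0.069, -3.139, -0.007]
contact_force: [-0.6, 0.3, -0.1]
grip_width: 0.0249
gripper_force: 51.1
```

Call:
servo_tool(
  commands=[
    [0, 0, 0, -92, 146, 0, 0.9],
    [0, 0, 0, -92, 146, 0, 0.9],
    [0, 0, 0, -92, 146, 0, 0.9],
    [0, 0, 0, -92, 146, 0, 0.9],
    [0, 0, 0, -92, 146, 0, 0.9],
  ],
)

```text
clock: 19.82
tcp_pos: [0.4132, 0.3488, 0.1791]
orientation: [-0.069, -3.14, -0.007]
contact_force: [-0.6, 0.7, 0.2]
grip_width: 0.0251
gripper_force: 51.1
```

Call:
servo_tool(
  commands=[
    [0, 0, 0, 0, 0, -30, 0.9],
    [0, 0, 0, 0, 0, -60, 0.9],
    [0, 0, 0, 0, 0, -85, 0.9],
    [0, 0, 0, 0, 0, -85, 0.9],
    [0, 0, 0, 0, 0, -85, 0.9],
  ],
)

```text
clock: 20.23
tcp_pos: [0.4179, 0.3405, 0.0931]
orientation: [-0.085, -3.139, 0.002]
contact_force: [1.1, 0.4, 0.6]
grip_width: 0.0253
gripper_force: 51.1
```

Call:
servo_tool(
  commands=[
    [0, 0, 0, 0, 0, 0, 0.6],
    [0, 0, 0, 0, 0, 0, 0.5],
    [0, 0, 0, 0, 0, 30, 0.5],
    [0, 0, 0, 0, 0, 65, 0.5],
    [0, 0, 0, 0, 0, 90, 0.5],
  ],
)

```text
clock: 20.65
tcp_pos: [0.4192, 0.3417, 0.1871]
orientation: [0.085, 3.138, 0.005]
contact_force: [1.4, 0.0, 0.5]
grip_width: 0.0427
gripper_force: 0.0
```

Call:
servo_tool(
  commands=[
    [0, 0, 0.4, 98, -118, 0, 0.5],
    [0, 0, 0.4, 98, -118, 0, 0.5],
    [0, 0, 0.4, 98, -118, 0, 0.5],
    [0, 0, 0.4, 98, -118, 0, 0.5],
    [0, 0, 0.4, 98, -118, 0, 0.5],
  ],
)

```text
clock: 21.07
tcp_pos: [0.5211, 0.2163, 0.1856]
orientation: [0.09, 3.135, -0.001]
contact_force: [0.2, -0.2, -0.3]
grip_width: 0.0426
gripper_force: 0.0
```

Call:
servo_tool(
  commands=[
    [0, 0, 0, 98, -118, 0, 0.5],
    [0, 0, 0, 98, -118, 0, 0.5],
    [0, 0, 0, 98, -118, 0, 0.5],
    [0, 0, 0, 98, -118, 0, 0.5],
    [0, 0, 0, 98, -118, 0, 0.5],
  ],
)

```text
clock: 21.48
tcp_pos: [0.6183, 0.0976, 0.1855]
orientation: [0.088, 3.135, -0.004]
contact_force: [-0.1, -0.7, 0.1]
grip_width: 0.0427
gripper_force: 0.0
```

Call:
servo_tool(
  commands=[
    [0, 0, 0, 0, 0, -30, 0.5],
    [0, 0, 0, 0, 0, -70, 0.5],
    [0, 0, 0, 0, 0, -95, 0.5],
    [0, 0, 0, 0, 0, -95, 0.5],
    [0, 0, 0, 0, 0, -95, 0.5],
  ],
)

```text
clock: 21.9
tcp_pos: [0.6137, 0.1056, 0.0886]
orientation: [-0.073, -3.14, 0.0]
contact_force: [-0.7, 0.1, 0.1]
grip_width: 0.0426
gripper_force: 0.0
```

Call:
servo_tool(
  commands=[
    [0, 0, 0, 0, 0, -25, 0.5],
    [0, 0, 0, 0, 0, -50, 0.5],
    [0, 0, 0, 0, 0, -71, 0.5],
    [0, 0, 0, 0, 0, -71, 0.5],
  ],
)

```text
clock: 22.23
tcp_pos: [0.6134, 0.1056, 0.0165]
orientation: [-0.073, -3.139, 0.0]
contact_force: [-0.9, -1.0, -1.0]
grip_width: 0.0425
gripper_force: 0.0
```

Call:
servo_tool(
  commands=[
    [0, 0, 0, 0, 0, 0, 0.8],
    [0, 0, 0, 0, 0, 0, 0.9],
    [0, 0, 0, 0, 0, 0, 0.9],
    [0, 0, 0, 0, 0, 0, 0.9],
  ],
)

```text
clock: 22.57
tcp_pos: [0.6161, 0.1056, 0.0198]
orientation: [0.074, 3.136, 0.002]
contact_force: [-0.8, 0.3, 7.3]
grip_width: 0.0248
gripper_force: 49.9
```

Call:
servo_tool(
  commands=[
    [0, 0, 0, 0, 0, 20, 0.9],
    [0, 0, 0, 0, 0, 60, 0.9],
    [0, 0, 0, 0, 0, 100, 0.9],
    [0, 0, 0, 0, 0, 140, 0.9],
    [0, 0, 0, 0, 0, 160, 0.9],
  ],
)

```text
clock: 22.98
tcp_pos: [0.6166, 0.1052, 0.1837]
orientation: [0.075, 3.133, 0.004]
contact_force: [1.1, 0.3, -0.3]
grip_width: 0.0248
gripper_force: 49.1
```

Call:
servo_tool(
  commands=[
    [0, 0, 0, -110, 122, 0, 0.9],
    [0, 0, 0, -110, 122, 0, 0.9],
    [0, 0, 0, -110, 122, 0, 0.9],
    [0, 0, 0, -110, 122, 0, 0.9],
    [0, 0, 0, -110, 122, 0, 0.9],
  ],
)

```text
clock: 23.4
tcp_pos: [0.4985, 0.235, 0.178]
orientation: [-0.056, -3.139, -0.007]
contact_force: [-0.5, 0.0, -0.9]
grip_width: 0.0251
gripper_force: 49.1
```

Call:
servo_tool(
  commands=[
    [0, 0, 0, -110, 122, 0, 0.9],
    [0, 0, 0, -110, 122, 0, 0.9],
    [0, 0, 0, -110, 122, 0, 0.9],
    [0, 0, 0, -110, 122, 0, 0.9],
    [0, 0, 0, -110, 122, 0, 0.9],
  ],
)

```text
clock: 23.82
tcp_pos: [0.3881, 0.3565, 0.1782]
orientation: [-0.056, -3.139, -0.007]
contact_force: [-0.5, 0.0, -0.5]
grip_width: 0.0251
gripper_force: 49.2
```

Call:
servo_tool(
  commands=[
    [0, 0, 0, 0, 0, -30, 0.9],
    [0, 0, 0, 0, 0, -60, 0.9],
    [0, 0, 0, 0, 0, -80, 0.9],
    [0, 0, 0, 0, 0, -80, 0.9],
    [0, 0, 0, 0, 0, -80, 0.9],
  ],
)

```text
clock: 24.23
tcp_pos: [0.3943, 0.3486, 0.0974]
orientation: [-0.075, -3.14, 0.001]
contact_force: [-0.0, 0.2, -0.6]
grip_width: 0.0252
gripper_force: 49.2
```

Call:
servo_tool(
  commands=[
    [0, 0, 0, 0, 0, 0, 0.6],
    [0, 0, 0, 0, 0, 0, 0.3],
    [0, 0, 0, 0, 0, 30, 0.27],
    [0, 0, 0, 0, 0, 65, 0.27],
    [0, 0, 0, 0, 0, 100, 0.27],
  ],
)

```text
clock: 24.65
tcp_pos: [0.3942, 0.3489, 0.1995]
orientation: [0.074, 3.14, 0.001]
contact_force: [0.6, 0.7, -0.4]
grip_width: 0.0621
gripper_force: 0.0
```

Call:
servo_tool(
  commands=[
    [0, 0, 0, 175, -100, 20, 0.27],
    [0, 0, 0, 175, -100, 20, 0.27],
    [0, 0, 0, 175, -100, 20, 0.27],
    [0, 0, 0, 175, -100, 20, 0.27],
    [0, 0, 0, 175, -100, 20, 0.27],
  ],
)

```text
clock: 25.07
tcp_pos: [0.572, 0.2473, 0.2197]
orientation: [0.076, 3.137, 0.003]
contact_force: [0.1, 0.1, -0.9]
grip_width: 0.0624
gripper_force: 0.0
```

Call:
servo_tool(
  commands=[
    [0, 0, 0, 0, 0, 0, 0.27],
    [0, 0, 0, 0, 0, 0, 0.27],
    [0, 0, 0, 0, 0, 0, 0.27],
  ],
)

```text
clock: 25.32
tcp_pos: [0.5689, 0.2495, 0.218]
orientation: [0.074, 3.14, 0.002]
contact_force: [-0.1, 0.5, -0.6]
grip_width: 0.0628
gripper_force: 0.0
```

```bash
cat > ball.py <<'E'
from h import *
import sys
np.set_printoptions(precision=1,suppress=True)
o=r.get_obs();print(o['clock'],o['tcp_pos']*1000,o['grip_width'],np.degrees(R.from_rotvec(o['orientation']).as_euler('xyz')))
for n in sys.argv[2:]:
    g=grab(n,n+sys.argv[1]+'.png');P=g['P'];h=cv2.cvtColor(g['im'],cv2.COLOR_BGR2HSV);H,S,V=cv2.split(h)
    base=(P[...,2]>.012)&(P[...,2]<.055)&(g['d']>.22)&(P[...,0]>.3)&(P[...,0]<.8)
    for nm,m in(('white',base&(S<50)&(V>110)),('orange/red',base&(S>150)&((H<14)|(H>170)))):
        nn,l,st,c=cv2.connectedComponentsWithStats(m.astype(np.uint8))
        for i in range(1,nn):
            if st[i,4]<120: continue
            q=P[l==i]*1000
            e=np.array([ray(g,u,v,.028)[:2]*1000 for v,u in np.argwhere(l==i)],np.float32)
            cc,s,a=cv2.minAreaRect(e);print(n,nm,st[i,4],c[i],'c',np.array(cc),'sz',np.array(s),'ang %.0f'%a,'q',(np.percentile(q,3,0)+np.percentile(q,97,0))/2,'ztop %.1f'%np.percentile(q[:,2],97))
E
python3 ball.py 13 wrist top
python3 - <<'E'
import cv2,numpy as np
a=cv2.imread('pics/top13.png');b=cv2.imread('pics/wrist13.png')
cv2.imwrite('pics/d13.png',np.vstack([cv2.resize(a[140:380,80:520],(440,240)),cv2.resize(b,(440,330))]))
E
```

```text
25.3167 [568.9 249.5 218. ] 0.06282548930295863 [179.9   0.  177.3]
wrist white 495 [615.5  89.9] c [472.2 511.5] sz [15.9 37.3] ang 20 q [476.  497.5  48.1] ztop 50.7
wrist white 1412 [321.9 268.8] c [627.5 247.1] sz [43.9 46.5] ang 69 q [626.1 246.9  32.7] ztop 39.2
wrist orange/red 293 [100.3 205.1] c [552.5  39.8] sz [51.2  7.3] ang 86 q [548.6  53.3  49.2] ztop 50.6
wrist orange/red 4403 [ 59.5 311.7] c [637.1   6. ] sz [194.  159.2] ang 85 q [634.8   6.7  33.4] ztop 53.3
wrist orange/red 1310 [407.5 256.4] c [620.4 332. ] sz [51.1 44.1] ang 36 q [619.1 331.5  27.2] ztop 39.5
top white 354 [204.  186.4] c [628.2 242.4] sz [48.3 42. ] ang 47 q [627.2 239.8  28. ] ztop 40.6
top white 411 [453.8 192.9] c [ 629.4 -274.9] sz [43.6 48.9] ang 28 q [ 628.5 -273.8   28.6] ztop 40.1
top white 503 [480.8 282.6] c [ 445.2 -331.2] sz [26.7 79.4] ang 84 q [ 444.7 -335.4   17. ] ztop 20.1
top orange/red 348 [414.7 174. ] c [ 666.5 -193.1] sz [40.3 45.4] ang 61 q [ 665.4 -192.1   28.9] ztop 40.6
```

View pics/d13.png

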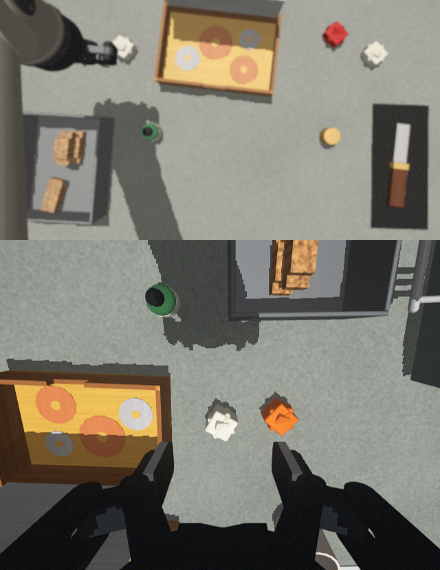

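Call:
servo_tool(
  commands=[
    [0, 0, 0, 40, -2.5, 0, 0.27],
    [0, 0, 0, 57.5, -2.5, -20, 0.27],
    [0, 0, 0, 57.5, -2.5, -60, 0.27],
    [0, 0, 0, 57.5, -2.5, -100, 0.27],
    [0, 0, 0, 57.5, -2.5, -140, 0.27],
  ],
)

```text
clock: 25.83
tcp_pos: [0.6259, 0.2484, 0.0763]
orientation: [0.07, 3.14, 0.002]
contact_force: [0.1, 0.3, -0.1]
grip_width: 0.0626
gripper_force: 0.0
```

Call:
servo_tool(
  commands=[
    [0, 0, 0, 0, 0, -25, 0.27],
    [0, 0, 0, 0, 0, -50, 0.27],
    [0, 0, 0, 0, 0, -68, 0.27],
    [0, 0, 0, 0, 0, -68, 0.27],
    [0, 0, 0, 0, 0, -68, 0.27],
  ],
)

```text
clock: 26.25
tcp_pos: [0.6252, 0.2477, 0.0087]
orientation: [-0.071, -3.139, 0.001]
contact_force: [-0.5, -0.1, -0.7]
grip_width: 0.0623
gripper_force: 0.0
```

Call:
servo_tool(
  commands=[
    [0, 0, 0, 0, 0, 0, 0.6],
    [0, 0, 0, 0, 0, 0, 0.7],
    [0, 0, 0, 0, 0, 0, 0.7],
    [0, 0, 0, 0, 0, 0, 0.7],
  ],
)

```text
clock: 26.58
tcp_pos: [0.6278, 0.2476, 0.0114]
orientation: [0.073, 3.138, 0.003]
contact_force: [-1.4, -0.0, 7.4]
grip_width: 0.047
gripper_force: 51.7
```

Call:
servo_tool(
  commands=[
    [0, 0, 0, 0, 0, 20, 0.7],
    [0, 0, 0, 0, 0, 60, 0.7],
    [0, 0, 0, 0, 0, 100, 0.7],
    [0, 0, 0, 0, 0, 140, 0.7],
    [0, 0, 0, 0, 0, 170, 0.7],
  ],
)

```text
clock: 27.0
tcp_pos: [0.6277, 0.2468, 0.1837]
orientation: [0.074, 3.137, 0.003]
contact_force: [1.1, 0.9, 0.6]
grip_width: 0.047
gripper_force: 51.5
```

Call:
servo_tool(
  commands=[
    [0, 0, 0, -139, 42, 0, 0.7],
    [0, 0, 0, -139, 42, 0, 0.7],
    [0, 0, 0, -139, 42, 0, 0.7],
    [0, 0, 0, -139, 42, 0, 0.7],
    [0, 0, 0, -139, 42, 0, 0.7],
  ],
)

```text
clock: 27.42
tcp_pos: [0.4824, 0.2913, 0.1796]
orientation: [-0.064, -3.138, -0.003]
contact_force: [-0.5, 0.4, -0.6]
grip_width: 0.047
gripper_force: 51.5
```

Call:
servo_tool(
  commands=[
    [0, 0, 0, -139, 42, 0, 0.7],
    [0, 0, 0, -139, 42, 0, 0.7],
    [0, 0, 0, -139, 42, 0, 0.7],
    [0, 0, 0, -139, 42, 0, 0.7],
    [0, 0, 0, -139, 42, 0, 0.7],
  ],
)

```text
clock: 27.83
tcp_pos: [0.3444, 0.3324, 0.1796]
orientation: [-0.064, -3.139, -0.002]
contact_force: [-0.5, 0.1, -0.7]
grip_width: 0.047
gripper_force: 51.5
```

Call:
servo_tool(
  commands=[
    [0, 0, 0, 0, 0, -30, 0.7],
    [0, 0, 0, 0, 0, -60, 0.7],
    [0, 0, 0, 0, 0, -80, 0.7],
    [0, 0, 0, 0, 0, -80, 0.7],
    [0, 0, 0, 0, 0, -80, 0.7],
  ],
)

```text
clock: 28.25
tcp_pos: [0.3495, 0.3299, 0.0991]
orientation: [-0.076, -3.141, 0.002]
contact_force: [0.3, 0.7, -0.2]
grip_width: 0.0468
gripper_force: 51.5
```

Call:
servo_tool(
  commands=[
    [0, 0, 0, 0, 0, 0, 0.4],
    [0, 0, 0, 0, 0, 0, 0.25],
    [0, 0, 0, 0, 0, 0, 0.25],
    [0, 0, 0, 0, 0, 40, 0.25],
    [0, 0, 0, 0, 0, 80, 0.25],
  ],
)

```text
clock: 28.67
tcp_pos: [0.3477, 0.3294, 0.1792]
orientation: [-0.074, -3.139, 0.006]
contact_force: [0.7, 1.3, -0.5]
grip_width: 0.0643
gripper_force: 0.0
```

```bash
python3 ball.py 14 wrist top
```

```text
28.6667 [347.7 329.4 179.2] 0.06426020478470787 [-179.8   -0.1  177.3]
wrist white 2324 [298.8 195.7] c [324.8 310. ] sz [45.4 41.1] ang 30 q [322.2 311.8  41.4] ztop 51.5
wrist white 1499 [519.1 288.5] c [427.7 512.4] sz [136.2  45.5] ang 0 q [416.5 500.2  48.6] ztop 51.1
wrist white 548 [179.2 324.7] c [442.3 184. ] sz [44.8 27.4] ang 82 q [445.1 185.2  24.5] ztop 35.8
wrist orange/red 758 [ 18.  420.2] c [539.9   1.8] sz [35.7 75.7] ang 39 q [541.6   2.4  32.8] ztop 53.2
wrist orange/red 672 [170.2 442.9] c [589.7 150.1] sz [39.5 72.3] ang 88 q [579.  161.6  41.4] ztop 54.2
top white 404 [453.9 192.8] c [ 629.3 -274.9] sz [43.8 47.9] ang 30 q [ 628.7 -273.5   28.6] ztop 40.5
top white 305 [ 69.4 283.4] c [422.6 505. ] sz [126.1  33.9] ang 0 q [424.1 494.9  48.6] ztop 53.0
top white 503 [480.9 282.7] c [ 445.2 -331.3] sz [26.6 79.4] ang 84 q [ 444.6 -335.4   16.9] ztop 19.8
top white 415 [161.8 335.7] c [323.9 309.4] sz [42.9 45.7] ang 28 q [326.  307.8  39.6] ztop 51.8
top orange/red 350 [414.8 174. ] c [ 666.2 -193.4] sz [40.2 45.8] ang 58 q [ 665.3 -192.3   29.5] ztop 41.0
top orange/red 312 [160.3 189.3] c [620.8 328.9] sz [47.  39.7] ang 56 q [620.  327.9  28.5] ztop 41.0
```

Call:
servo_tool(
  commands=[
    [0, 0, 0, 110, -165, 38, 0.27],
    [0, 0, 0, 110, -165, 38, 0.27],
    [0, 0, 0, 110, -165, 38, 0.27],
    [0, 0, 0, 110, -165, 38, 0.27],
    [0, 0, 0, 110, -165, 38, 0.27],
  ],
)

```text
clock: 29.18
tcp_pos: [0.4601, 0.1631, 0.2187]
orientation: [0.076, 3.139, 0.002]
contact_force: [0.6, 0.1, -0.7]
grip_width: 0.0622
gripper_force: 0.0
```

Call:
servo_tool(
  commands=[
    [0, 0, 0, 60, -190, 0, 0.27],
    [0, 0, 0, 60, -190, 0, 0.27],
    [0, 0, 0, 60, -190, 0, 0.27],
    [0, 0, 0, 60, -190, 0, 0.27],
    [0, 0, 0, 60, -190, 0, 0.27],
  ],
)

```text
clock: 29.6
tcp_pos: [0.5193, -0.0279, 0.2182]
orientation: [0.077, 3.138, 0.0]
contact_force: [0.0, 0.5, -0.1]
grip_width: 0.0624
gripper_force: 0.0
```

Call:
servo_tool(
  commands=[
    [0, 0, 0, 30, -195, 0, 0.27],
    [0, 0, 0, 30, -195, 0, 0.27],
    [0, 0, 0, 30, -195, 0, 0.27],
    [0, 0, 0, 30, -195, 0, 0.27],
    [0, 0, 0, 30, -195, 0, 0.27],
  ],
)

```text
clock: 30.02
tcp_pos: [0.5485, -0.2235, 0.2182]
orientation: [0.078, 3.139, -0.002]
contact_force: [1.1, 0.3, 0.4]
grip_width: 0.0625
gripper_force: 0.0
```

Call:
servo_tool(
  commands=[
    [0, 0, 0, 25, -52, 0, 0.27],
    [0, 0, 0, 25, -52, 0, 0.27],
    [0, 0, 0, 25, -52, 0, 0.27],
    [0, 0, 0, 25, -52, 0, 0.27],
  ],
)

```text
clock: 30.35
tcp_pos: [0.5734, -0.2723, 0.2174]
orientation: [0.077, 3.14, -0.0]
contact_force: [0.3, 0.7, -0.7]
grip_width: 0.0624
gripper_force: 0.0
```

```bash
python3 ball.py 15 wrist
```

```text
30.35 [ 573.4 -272.3  217.4] 0.06242308429465087 [-180.     0.   177.2]
wrist white 365 [235.1  33.7] c [ 422.2 -340.1] sz [13.1 36.1] ang 61 q [ 419.3 -338.1   15.8] ztop 17.3
wrist white 653 [244.3 105.1] c [ 473.  -334.6] sz [24.8 24.6] ang 83 q [ 473.  -337.7   15.8] ztop 17.3
wrist white 1499 [323. 266.] c [ 628.6 -274. ] sz [45.8 48.9] ang 55 q [ 627.8 -274.    28.7] ztop 39.3
wrist orange/red 989 [400.5 290.3] c [ 663.5 -195.3] sz [47.4 42.6] ang 28 q [ 661.8 -193.6   25.4] ztop 36.5
wrist orange/red 1087 [595.1 316.3] c [700.7   8. ] sz [104.2  24.4] ang 85 q [696.8   6.1  33.6] ztop 53.9
```

Call:
servo_tool(
  commands=[
    [0, 0, 0, 40, 0, 0, 0.27],
    [0, 0, 0, 54.5, 0, -20, 0.27],
    [0, 0, 0, 54.5, 0, -60, 0.27],
    [0, 0, 0, 54.5, 0, -100, 0.27],
    [0, 0, 0, 54.5, 0, -140, 0.27],
  ],
)

```text
clock: 30.82
tcp_pos: [0.6288, -0.2686, 0.0764]
orientation: [0.069, 3.139, 0.002]
contact_force: [0.4, 0.6, -0.5]
grip_width: 0.0625
gripper_force: 0.0
```

Call:
servo_tool(
  commands=[
    [0, 0, 0, 0, 0, -25, 0.27],
    [0, 0, 0, 0, 0, -50, 0.27],
    [0, 0, 0, 0, 0, -68, 0.27],
    [0, 0, 0, 0, 0, -68, 0.27],
    [0, 0, 0, 0, 0, -68, 0.27],
  ],
)

```text
clock: 31.23
tcp_pos: [0.6284, -0.27, 0.0098]
orientation: [0.072, 3.14, 0.001]
contact_force: [0.6, 0.4, -0.3]
grip_width: 0.0624
gripper_force: 0.0
```

Call:
servo_tool(
  commands=[
    [0, 0, 0, 0, 0, 0, 0.6],
    [0, 0, 0, 0, 0, 0, 0.7],
    [0, 0, 0, 0, 0, 0, 0.7],
    [0, 0, 0, 0, 0, 0, 0.7],
  ],
)

```text
clock: 31.57
tcp_pos: [0.6282, -0.2689, 0.0097]
orientation: [-0.07, -3.14, -0.004]
contact_force: [-2.0, 0.9, 5.4]
grip_width: 0.0467
gripper_force: 50.5
```

Call:
servo_tool(
  commands=[
    [0, 0, 0, 0, 0, 20, 0.7],
    [0, 0, 0, 0, 0, 60, 0.7],
    [0, 0, 0, 0, 0, 100, 0.7],
    [0, 0, 0, 0, 0, 140, 0.7],
    [0, 0, 0, 0, 0, 170, 0.7],
  ],
)

```text
clock: 31.98
tcp_pos: [0.6285, -0.27, 0.1824]
orientation: [0.071, 3.139, 0.001]
contact_force: [1.4, -0.4, -0.4]
grip_width: 0.0468
gripper_force: 51.4
```

Call:
servo_tool(
  commands=[
    [0, 0, 0, -60, 190, 0, 0.7],
    [0, 0, 0, -60, 190, 0, 0.7],
    [0, 0, 0, -60, 190, 0, 0.7],
    [0, 0, 0, -60, 190, 0, 0.7],
    [0, 0, 0, -60, 190, 0, 0.7],
  ],
)

```text
clock: 32.4
tcp_pos: [0.566, -0.0762, 0.1787]
orientation: [-0.067, -3.139, -0.004]
contact_force: [0.4, 0.9, -0.4]
grip_width: 0.047
gripper_force: 51.4
```

Call:
servo_tool(
  commands=[
    [0, 0, 0, -60, 195, 0, 0.7],
    [0, 0, 0, -60, 195, 0, 0.7],
    [0, 0, 0, -60, 195, 0, 0.7],
    [0, 0, 0, -60, 195, 0, 0.7],
    [0, 0, 0, -60, 195, 0, 0.7],
  ],
)

```text
clock: 32.82
tcp_pos: [0.5055, 0.1173, 0.179]
orientation: [-0.068, -3.139, -0.002]
contact_force: [0.8, 1.2, -0.7]
grip_width: 0.047
gripper_force: 51.4
```

Call:
servo_tool(
  commands=[
    [0, 0, 0, -60, 190, 0, 0.7],
    [0, 0, 0, -60, 190, 0, 0.7],
    [0, 0, 0, -60, 190, 0, 0.7],
    [0, 0, 0, -60, 190, 0, 0.7],
    [0, 0, 0, -60, 190, 0, 0.7],
  ],
)

```text
clock: 33.23
tcp_pos: [0.4446, 0.3078, 0.1791]
orientation: [-0.066, -3.139, -0.002]
contact_force: [0.5, 1.0, 0.5]
grip_width: 0.0468
gripper_force: 51.4
```

Call:
servo_tool(
  commands=[
    [0, 0, 0, -100, 58, 0, 0.7],
    [0, 0, 0, -100, 58, 0, 0.7],
    [0, 0, 0, -100, 58, 0, 0.7],
    [0, 0, 0, -100, 58, -30, 0.7],
    [0, 0, 0, -100, 58, -50, 0.7],
  ],
)

```text
clock: 33.65
tcp_pos: [0.344, 0.364, 0.1285]
orientation: [-0.061, -3.14, -0.003]
contact_force: [0.6, -0.2, -0.1]
grip_width: 0.0468
gripper_force: 51.4
```

Call:
servo_tool(
  commands=[
    [0, 0, 0, 0, 0, -25, 0.7],
    [0, 0, 0, 0, 0, -25, 0.7],
    [0, 0, 0, 0, 0, -25, 0.7],
  ],
)

```text
clock: 33.9
tcp_pos: [0.3464, 0.361, 0.1035]
orientation: [-0.072, -3.139, 0.004]
contact_force: [1.3, -0.5, 0.3]
grip_width: 0.0469
gripper_force: 51.5
```

Call:
servo_tool(
  commands=[
    [0, 0, 0, 0, 0, 0, 0.45],
    [0, 0, 0, 0, 0, 0, 0.35],
    [0, 0, 0, 0, 0, 30, 0.35],
    [0, 0, 0, 0, 0, 70, 0.35],
    [0, 0, 0, 0, 0, 110, 0.35],
  ],
)

```text
clock: 34.32
tcp_pos: [0.348, 0.361, 0.2162]
orientation: [-0.075, -3.141, 0.001]
contact_force: [1.0, 0.9, 0.0]
grip_width: 0.0556
gripper_force: 0.0
```

Call:
servo_tool(
  commands=[
    [0, 0, 0, 130, -60, 27, 0.35],
    [0, 0, 0, 130, -60, 27, 1],
    [0, 0, 0, 130, -60, 27, 1],
    [0, 0, 0, 130, -60, 27, 1],
    [0, 0, 0, 130, -60, 27, 1],
  ],
)

```text
clock: 34.73
tcp_pos: [0.4837, 0.2981, 0.2442]
orientation: [0.086, 3.134, 0.003]
contact_force: [0.9, -0.4, 1.4]
grip_width: 0.0075
gripper_force: 0.0
```

```bash
python3 ball.py 16 top; python3 lid.py 16
python3 - <<'E'
import cv2,numpy as np
a=cv2.imread('pics/top16.png');b=cv2.imread('pics/s16.png')
cv2.imwrite('pics/d16.png',np.vstack([a[130:390,80:520],b[150:390,140:580]]))
E
```

```text
34.7333 [483.7 298.1 244.2] 0.0075070976836294125 [179.9   0.3 176.9]
top white 502 [480.9 282.6] c [ 445.2 -331.2] sz [26.7 79.4] ang 84 q [ 444.6 -335.5   16.9] ztop 19.7
top white 184 [ 68.2 302.5] c [394.1 507.5] sz [81.6 30.1] ang 2 q [396.1 495.7  49.7] ztop 53.0
top white 398 [161.3 336.3] c [323.3 310.6] sz [42.9 44.6] ang 28 q [325.5 308.3  42.9] ztop 51.9
top orange/red 350 [414.8 174. ] c [ 666.4 -193.1] sz [40.5 45.3] ang 60 q [ 665.1 -191.9   29.6] ztop 40.5
top orange/red 311 [160.3 189.5] c [620.5 328.6] sz [48.  39.9] ang 54 q [619.2 327.7  27.8] ztop 40.7
34.8333 [0.4789 0.3011 0.2423] [179.9187   0.0612 177.1718] [-0.8079  0.7838 -0.1557]
4455 zmax 0.20338639291984817 angle 1.5346607520710291
```

View pics/d16.png

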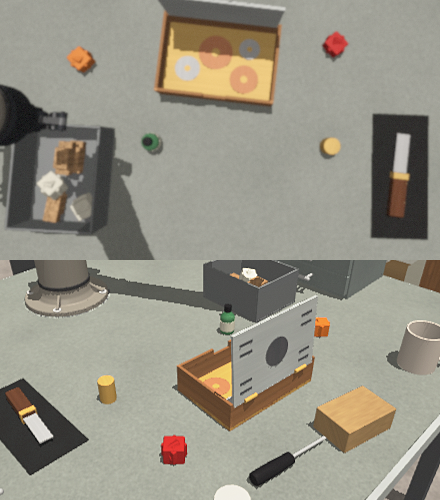

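Call:
servo_tool(
  commands=[
    [0, 0, 0, 129, -132, 0, 1],
    [0, 0, 0, 129, -132, 0, 1],
    [0, 0, 0, 129, -132, 0, 1],
    [0, 0, 0, 129, -132, 0, 1],
    [0, 0, 0, 129, -132, 0, 1],
  ],
)

```text
clock: 35.25
tcp_pos: [0.6091, 0.1655, 0.2418]
orientation: [0.079, 3.139, -0.002]
contact_force: [0.7, -1.2, 0.3]
grip_width: -0.0001
gripper_force: 0.0
```

Call:
servo_tool(
  commands=[
    [0, 0, 0, 135, -132, 0, 1],
    [0, 0, 0, 135, -132, 0, 1],
    [0, 0, 0, 135, -132, 0, 1],
    [0, 0, 0, 135, -132, 0, 1],
    [0, 0, 0, 135, -132, 0, 1],
  ],
)

```text
clock: 35.67
tcp_pos: [0.7434, 0.0347, 0.2412]
orientation: [0.077, 3.14, -0.002]
contact_force: [-1.3, -0.0, 0.5]
grip_width: -0.0001
gripper_force: 0.0
```

Call:
servo_tool(
  commands=[
    [0, 0, 0, 0, 0, -30, 1],
    [0, 0, 0, 0, 0, -60, 1],
    [0, 0, 0, 0, 0, -65, 1],
    [0, 0, 0, 0, 0, -65, 1],
    [0, 0, 0, 0, 0, -65, 1],
  ],
)

```text
clock: 36.08
tcp_pos: [0.742, 0.0393, 0.1772]
orientation: [0.071, 3.141, 0.001]
contact_force: [1.0, 0.2, 0.4]
grip_width: 0.0002
gripper_force: 0.0
```

```bash
python3 lid.py 17
python3 - <<'E'
from h import *
g=grab('top');P=g['P'];h=cv2.cvtColor(g['im'],cv2.COLOR_BGR2HSV)
m=(abs(P[...,0]-.386)<.095)&(abs(P[...,1]-.342)<.07)&(P[...,2]>.02)
print('bin contents z max',np.nanpercentile(P[m][:,2],[50,95,99.5]))
w=m&(h[...,1]<50)&(h[...,2]>150);print(np.nanmax(P[w][:,2]))
E
```

```text
36.1333 [0.7427 0.0389 0.1783] [179.956    0.1322 177.393 ] [0.5133 0.3736 0.6847]
3880 zmax 0.4368076542752123 angle 1.5414522332654101
bin contents z max nan
  return np.nanmean(a, axis, out=out, keepdims=keepdims)
Traceback (most recent call last):
ValueError: zero-size array to reduction operation fmax which has no identity
```

Call:
servo_tool(
  commands=[
    [0, 0, 0, -18, 1.6, 0, 1],
    [0, 0, 0, -32, 2.8, 0, 1],
    [0, 0, 0, -44, 3.9, -1.2, 1],
    [0, 0, 0, -56, 5, -3, 1],
    [0, 0, 0, -68, 6, -6.5, 1],
  ],
)

```text
clock: 36.6
tcp_pos: [0.6753, 0.0438, 0.1726]
orientation: [0.073, 3.135, 0.001]
contact_force: [1.1, -0.3, 1.5]
grip_width: -0.0003
gripper_force: 0.7
```

Call:
servo_tool(
  commands=[
    [0, 0, 0, -11, 1, -4, 1],
    [0, 0, 0, -22, 2, -9.5, 1],
    [0, 0, 0, -32, 2.8, -16, 1],
    [0, 0, 0, -41, 3.6, -23.5, 1],
    [0, 0, 0, -50, 4.5, -32, 1],
  ],
)

```text
clock: 37.02
tcp_pos: [0.6254, 0.0485, 0.1402]
orientation: [0.073, 3.136, 0.002]
contact_force: [1.0, -1.3, 1.3]
grip_width: 0.0
gripper_force: 0.6
```

```bash
python3 lid.py 18
```

```text
37.0667 [0.6225 0.0488 0.138 ] [179.937    0.0123 177.3362] [-1.9902  0.409  -1.7889]
9493 zmax 0.5160600336028968 angle 0.821701687771327
```

Call:
servo_tool(
  commands=[
    [0, 0, 0, -7.6, 0.7, -9, 1],
    [0, 0, 0, -14.4, 1.3, -19, 1],
    [0, 0, 0, -20, 1.8, -29.5, 1],
    [0, 0, 0, -25, 2.2, -40.5, 1],
    [0, 0, 0, -28.5, 2.5, -52, 1],
  ],
)

```text
clock: 37.48
tcp_pos: [0.5963, 0.0511, 0.0862]
orientation: [0.073, 3.138, 0.001]
contact_force: [0.4, 1.0, 1.3]
grip_width: -0.0
gripper_force: 0.5
```

Call:
servo_tool(
  commands=[
    [0, 0, 0, -2.5, 0.2, -7, 1],
    [0, 0, 0, -3, 0.3, -13, 1],
    [0, 0, 0, -3.3, 0.3, -18, 1],
    [0, 0, 0, -3.5, 0.3, -22, 1],
    [0, 0, 0, -3.5, 0.3, -24, 1],
  ],
)

```text
clock: 37.9
tcp_pos: [0.5922, 0.051, 0.0635]
orientation: [-0.074, -3.14, -0.003]
contact_force: [-13.1, 1.5, 39.5]
grip_width: -0.0002
gripper_force: 19.7
```

```bash
python3 lid.py 19
```

```text
37.95 [0.5922 0.051  0.0638] [179.8936  -0.0581 177.28  ] [-10.0177   0.5264  22.581 ]
8868 zmax 0.5090854330174129 angle 1.2789110532165173
```

Call:
servo_tool(
  commands=[
    [0, 0, 0, 0, 0, 10, 1],
    [0, 0, 0, 0, 0, 40, 1],
    [0, 0, 0, 0, 0, 80, 1],
    [0, 0, 0, 0, 0, 120, 1],
    [0, 0, 0, 0, 0, 160, 1],
  ],
)

```text
clock: 38.37
tcp_pos: [0.592, 0.0505, 0.2234]
orientation: [-0.075, -3.141, 0.001]
contact_force: [0.8, 0.2, -0.2]
grip_width: 0.0001
gripper_force: 0.0
```

Call:
servo_tool(
  commands=[
    [0, 0, 0, 0, -200, 0, 0.5],
    [0, 0, 0, 0, -200, 0, 0.5],
    [0, 0, 0, 0, -200, 0, 0.5],
    [0, 0, 0, 0, -200, 0, 0.5],
    [0, 0, 0, 0, -200, 0, 0.5],
  ],
)

```text
clock: 38.78
tcp_pos: [0.5917, -0.1529, 0.2223]
orientation: [0.077, 3.139, -0.002]
contact_force: [-0.1, -0.8, 0.3]
grip_width: 0.0426
gripper_force: 0.0
```

```bash
python3 - <<'E'
from h import *
np.set_printoptions(precision=4,suppress=True)
C=np.array([.628,.0465,0]);th=np.radians(-5.1);d=np.array([np.cos(th),np.sin(th),0]);y=np.array([-d[1],d[0],0])
ims=[]
for n in('top','scene'):
    g=grab(n);P=g['P'];Q=np.stack([(P-C)@d,(P-C)@y,P[...,2]],-1);h=cv2.cvtColor(g['im'],cv2.COLOR_BGR2HSV);ims.append(g['im'])
    m=(h[...,1]<60)&(h[...,2]>100)&(abs(Q[...,0])<.07)&(abs(Q[...,1])<.1)&(Q[...,2]>.03)&(Q[...,2]<.12)
    q=Q[m];A=np.c_[q[:,0],q[:,1],np.ones(len(q))];print(n,m.sum(),'plane',np.linalg.lstsq(A,q[:,2],rcond=None)[0])
    if n=='top':
        m=(abs(P[...,0]-.386)<.09)&(abs(P[...,1]-.342)<.065)&(P[...,2]>.02);print('bin z',np.nanpercentile(P[m][:,2],[50,95,99.5]))
cv2.imwrite('pics/fin.png',np.vstack([ims[0][130:390,60:540],ims[1][140:400,100:580]]))
E
python3 m2.py >/dev/null
```

```text
top 7078 plane [-0.0002  0.0003  0.0643]
bin z [0.0503 0.0758 0.0797]
scene 3901 plane [ 0.002  -0.0005  0.0631]
```

View pics/fin.png

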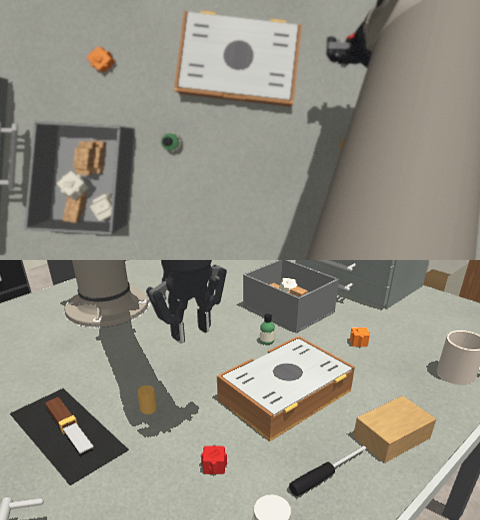

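Call:
servo_tool(
  commands=[
    [0, 0, 0, 0, 0, 0, 0.5],
    [0, 0, 0, 0, 0, 0, 0.5],
    [0, 0, 0, 0, 0, 0, 0.5],
    [0, 0, 0, 0, 0, 0, 0.5],
    [0, 0, 0, 0, 0, 0, 0.5],
  ],
)

```text
clock: 39.3
tcp_pos: [0.5923, -0.1476, 0.2216]
orientation: [-0.07, -3.141, -0.001]
contact_force: [-1.0, -0.4, 0.0]
grip_width: 0.0426
gripper_force: 0.0
```

```bash
python3 -c "
from bench import r
print(r.hand_in())"
```

```text
the job is handed in; nothing more can be done
None
```

I handed the job in at about 39 s. The cover was levered open with the knife and closed again flush, all three chocks and both white paper balls are in the bin, the knife is lying on its mat, and the oil bottle and brass weight look undisturbed in the last pictures; the hand-in returned no verdict.

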